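Take the crib of sanding blocks apart and park each in its colour tray

TASK

The four long sanding blocks have been left stacked crosswise, two on two, on the plywood board. Take the stack apart from the top, one block at a time, and lay each block sole down, flat and lengthwise in the shallow tray whose floor has the colour of the block's cap. Keep the blocks upright on the way and leave the resin cup standing where it is.

Things in the scene. Friction and masses are not known exactly. Their poses are not given: they have to be found in the camera images.
- block_blue: loose long sanding block with a blue plastic cap, cork sides and a dark abrasive sole, 120 x 40 x 30 mm, 0.10 to 0.20 kg. Origin: centre of its underside (the sole); x along its 120 mm length, y across its 40 mm width, z up out of the cap (at 30 mm). At the start it lies in the bottom layer of the stack
- block_yellow: loose long sanding block with a yellow plastic cap, cork sides and a dark abrasive sole, 120 x 40 x 30 mm, 0.10 to 0.20 kg. Origin: centre of its underside (the sole); x along its 120 mm length, y across its 40 mm width, z up out of the cap (at 30 mm). At the start it lies in the bottom layer of the stack
- block_white: loose long sanding block with a white plastic cap, cork sides and a dark abrasive sole, 120 x 40 x 30 mm, 0.10 to 0.20 kg. Origin: centre of its underside (the sole); x along its 120 mm length, y across its 40 mm width, z up out of the cap (at 30 mm). At the start it lies in the top layer of the stack
- block_orange: loose long sanding block with an orange plastic cap, cork sides and a dark abrasive sole, 120 x 40 x 30 mm, 0.10 to 0.20 kg. Origin: centre of its underside (the sole); x along its 120 mm length, y across its 40 mm width, z up out of the cap (at 30 mm). At the start it lies in the top layer of the stack
- board: fixed plywood board under the stack, 136 x 136 x 9 mm. Origin: centre of its underside, on the table, z up. Two parallel blocks lie on it along its x (undersides at z = 9 mm), 80 mm between centres; two more lie across them along its y (undersides at z = 39 mm), likewise spaced; colours swap sides. Carry high: the mould's raised lid beside it reaches z = 0.25 m, the vice 0.15 m
- tray_blue: shallow open grey plastic tray with a blue floor and a small blue clip on each long rim, fixed to the table, outside 152 x 72 x 12 mm, walls 4 mm, inside 144 x 64 mm. Origin: centre of its underside, on the table; x along its length, y across, z up; its inner floor, where a block's sole rests, is 5 mm above the table, its rim 12 mm
- tray_yellow: shallow open grey plastic tray with a yellow floor and a small yellow clip on each long rim, fixed to the table, outside 152 x 72 x 12 mm, walls 4 mm, inside 144 x 64 mm. Origin: centre of its underside, on the table; x along its length, y across, z up; its inner floor, where a block's sole rests, is 5 mm above the table, its rim 12 mm
- tray_white: shallow open grey plastic tray with a white floor and a small white clip on each long rim, fixed to the table, outside 152 x 72 x 12 mm, walls 4 mm, inside 144 x 64 mm. Origin: centre of its underside, on the table; x along its length, y across, z up; its inner floor, where a block's sole rests, is 5 mm above the table, its rim 12 mm
- tray_orange: shallow open grey plastic tray with an orange floor and a small orange clip on each long rim, fixed to the table, outside 152 x 72 x 12 mm, walls 4 mm, inside 144 x 64 mm. Origin: centre of its underside, on the table; x along its length, y across, z up; its inner floor, where a block's sole rests, is 5 mm above the table, its rim 12 mm
- cup: loose clear mixing cup with cured amber resin and a wooden stir stick, 65 mm wide, 116 mm high with the stick, standing upright on the table; a bystander. Origin: centre of its underside, z up

How it is judged (in metres and radians):
At the end, for the whole second after the job is handed in: Each block lies released and at rest, cap up and flat on the floor of the tray of its own colour (underside 2 to 9 mm over the tray's), centres within 15 mm along and across, lengths within 0.25 rad; the cup stands upright within 30 mm of its start (x of block_blue in the frame of tray_blue between -0.015 and 0.015 m and y of block_blue in the frame of tray_blue between -0.015 and 0.015 m and z of block_blue in the frame of tray_blue between 0.002 and 0.009 m and angle between each of block_blue, block_yellow, block_white, block_orange's own z axis and vertical below 0.08 rad and angle between the x axis of block_blue and the x axis of tray_blue, either way round below 0.25 rad and linear speed of each of block_blue, block_yellow, block_white, block_orange below 0.02 m/s and x of block_yellow in the frame of tray_yellow between -0.015 and 0.015 m and y of block_yellow in the frame of tray_yellow between -0.015 and 0.015 m and z of block_yellow in the frame of tray_yellow between 0.002 and 0.009 m and angle between the x axis of block_yellow and the x axis of tray_yellow, either way round below 0.25 rad and x of block_white in the frame of tray_white between -0.015 and 0.015 m and y of block_white in the frame of tray_white between -0.015 and 0.015 m and z of block_white in the frame of tray_white between 0.002 and 0.009 m and angle between the x axis of block_white and the x axis of tray_white, either way round below 0.25 rad and x of block_orange in the frame of tray_orange between -0.015 and 0.015 m and y of block_orange in the frame of tray_orange between -0.015 and 0.015 m and z of block_orange in the frame of tray_orange between 0.002 and 0.009 m and angle between the x axis of block_orange and the x axis of tray_orange, either way round below 0.25 rad and distance of cup from where it was at the start of the episode below 0.03 m and angle between cup's own z axis and vertical below 0.2 rad); the robot touches nothing.
It fails at once if a block is tipped over (more than 0.6 rad from upright) (angle between any of block_blue, block_yellow, block_white, block_orange's own z axis and vertical above 0.6 rad).
It fails at once if the resin cup is knocked over or shoved more than 30 mm (distance of cup from where it was at the start of the episode above 0.03 m or angle between cup's own z axis and vertical above 0.5 rad).
It fails at once if a bottom block (blue or yellow) is lifted clear of the board while a top block (white or orange) still rests on it ((height (world z) of block_blue above 0.024 m and contact force between block_blue and block_white above 0.1 N) or (height (world z) of block_blue above 0.024 m and contact force between block_blue and block_orange above 0.1 N) or (height (world z) of block_yellow above 0.024 m and contact force between block_yellow and block_white above 0.1 N) or (height (world z) of block_yellow above 0.024 m and contact force between block_yellow and block_orange above 0.1 N)).
It also fails if it takes over 128 s, if anything falls off the work surface, if the arm or the gripper's body presses on something with over 40 N, if the wrist force passes 120 N, or if a joint passes its speed limit or range.

ROBOT

A 6-joint arm with a two-finger parallel gripper is mounted at the origin on the work surface; the furniture and walls round the work are solid. World frame = base frame: x ahead of the robot, y to its left, z up, the work surface at z = 0. Lengths are in m, angles in degrees, forces in N, time in s.
With the tool pointing down it reaches from about 0.4 to 0.925 m from the base axis. Payload 12.5 kg.
Tool frame: the origin (TCP) lies between the finger pads; the fingertips stand 11 mm ahead of it and the grasp point (between the pads) lies 8 mm behind it; z points along the fingers, y is the direction in which the jaws open and shut (so a half turn about z gives the same grasp; the last joint's range is limited). The gripper opens to 95 mm and grips with 3 to 60 N. Pads are 20 mm wide; open, the fingers measure 119 mm over their backs; the gripper's body (75 mm by 180 mm) begins 59 mm behind the grasp point.
Start: joints at [-6.05, 28.126, 89.318, -0, 62.55, -6.05], TCP at [0.625, 0, 0.226] pointing down, gripper open.
Joint ranges: [-177.58, 177.58], [-47.91, 125.51], [2.72, 160], [-65.01, 245.01], [3.68, 167.84], [-153.87, 153.87]. Speed limits (degrees/s): [127.2, 127.2, 159.86, 180, 180, 180].

INTERFACE

Orientations are given as a 3x3 rotation matrix whose columns are the frame's x, y, z axes.
In Python, from rig import r gives the robot as it stands. The module is installed in compiled form; this text tells all that it offers.
- The arm moves only by the shell command python3 -m crank 'ROWS' [FORCE]. ROWS is JSON, a list of rows, each a list of 7 numbers: the finger opening in m, from 0 to 0.0951, then the shift along the tool's x, y, z in m, then the turn, a rotation vector about the tool's x, y, z in units of 10 degrees (1.0 is 10 degrees). In form: [[claw, dx, dy, dz, wx, wy, wz], ...]. A call has 1 to 12 rows; each row shifts and turns the commanded pose from where the row before left it, along the tool's axes as they then stand; what a row does not reach is not made up. A row lasts 1/8 s, in which the tool goes at most 62.5 mm and 10.7 degrees, less where a joint would pass 70% of its speed; a pose out of reach is approached as far as the arm can. A call is refused whole if a number of a shift passes 0.0625 or a number of a turn 1, either way. A call with a gripper value outside its range is refused whole. The fingers move at their own pace and stop on an object; FORCE is the grip in N (left out, the last holds). Time passes only in rows, so rows that do not move let the fingers close. It gives the time, the measured TCP pose, the force and the opening at its end, in the units of the state.
- r.get_state(): the state, without advancing time (a new reading comes with each control period).
- r.read_camera(name): name is "scene" or "side" or "wrist"; returns the picture (384x512x3 uint8, blue, green, red); there is no depth.
- r.camera_model(name): a dict with "mtx" (3x3 intrinsics, pixels), "k1" (the pictures are not rectified: a ray, as slopes to the right and down, at radius r is drawn at 1 + k1 r^2 times it, then the intrinsics apply), "R" (3x3) and "t" (3): a world point X has camera coordinates R X + t. Camera axes: x right, y down, z forward; pixel columns grow to the right and rows downward; lengths in m; the calibration is good to about 2 mm. A picture is of the moment at which its call begins: read the wrist's pose just before it. camera_model takes no time and is no camera call; for the wrist camera it gives the pose at the moment of the call.
- r.close_job(): hands the job in, once; it reports no verdict.
The state is a dict: "t": time; "qpos": joint angles; "qvel": joint speeds; "effort": joint torques, N m; "position": TCP position; "tool_rot": TCP orientation; "contact_force": force on the tool from outside, world axes, zero at the start; "torque": the same for the moment, N m; "finger_gap": finger opening in m.
Only numpy, scipy, OpenCV 4.12 (cv2) and the standard library are available. Lean on these libraries where they do the work, as an engineer would, in place of code of your own. Each camera call takes 0.05 s, during which the arm holds its last target.

## Working session

There is one attempt and no reset: what is moved stays moved. The work goes in short steps, Python scripts to look and compute and a shell command to move; the robot and the scene stay as the last step left them, time stands still between calls to the robot, and variables do not carry over. Pictures are saved under pics/ and viewed, and the job is handed in when it is done.

```bash
mkdir -p pics; python3 - <<'E'
from rig import r
import cv2
print(r.get_state())
for n in ["scene","side","wrist"]:
    m=r.camera_model(n); print(n,m)
    cv2.imwrite(f"pics/{n}0.png",r.read_camera(n))
E
```

```text
{'t': 0.0, 'qpos': array([-6.05012684e+00,  2.81654370e+01,  8.93501964e+01,  3.71766142e-04,
        6.25496204e+01, -6.04955205e+00]), 'qvel': array([ 0.00077179,  0.07720844,  0.04585054, -0.01823839, -0.01796039,
        0.03027909]), 'effort': array([-9.52334158e-04, -6.12640929e+01, -2.58175153e+01,  6.92750537e-02,
        4.83079045e-02, -1.38641695e-05]), 'position': array([6.24766960e-01, 5.22873372e-05, 2.25047334e-01]), 'tool_rot': array([[ 1.30974777e-05,  9.99999359e-01, -1.13194377e-03],
       [ 9.99999992e-01, -1.29551285e-05,  1.25763682e-04],
       [ 1.25748937e-04, -1.13194541e-03, -9.99999351e-01]]), 'contact_force': array([1.13944882, 0.38889866, 0.19883553]), 'torque': array([-0.02450241, -0.00277438, -0.02725996]), 'finger_gap': 0.09490858329712323}
scene {'mtx': array([[376.90652714,   0.        , 257.33981896],
       [  0.        , 376.90652714, 190.38685021],
       [  0.        ,   0.        ,   1.        ]]), 'k1': 0.03802279152528773, 'R': array([[ 0.93604312, -0.35174455, -0.00995234],
       [-0.24011366, -0.61779085, -0.74878561],
       [ 0.2572328
[... 225 characters left out ...]
.        ,   1.        ]]), 'k1': -0.013676263100594162, 'R': array([[ 0.77513276, -0.63150794, -0.01915536],
       [-0.27989318, -0.31605263, -0.90651561],
       [ 0.5664177 ,  0.7080314 , -0.42173751]]), 't': array([-0.41613577,  0.19984847,  1.16785891])}
wrist {'mtx': array([[323.01513983,   0.        , 248.42667647],
       [  0.        , 323.01513983, 187.24160805],
       [  0.        ,   0.        ,   1.        ]]), 'k1': -0.00019597084092268734, 'R': array([[ 9.99999625e-01, -2.79959958e-04, -8.19123961e-04],
       [-3.21067986e-05, -9.57602544e-01,  2.88092636e-01],
       [-8.65049591e-04, -2.88092502e-01, -9.57602194e-01]]), 't': array([-0.62583572, -0.03325853,  0.39214174])}
```

View pics/scene0.png

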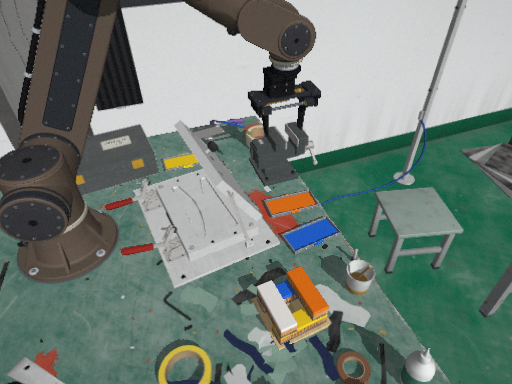

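View pics/side0.png

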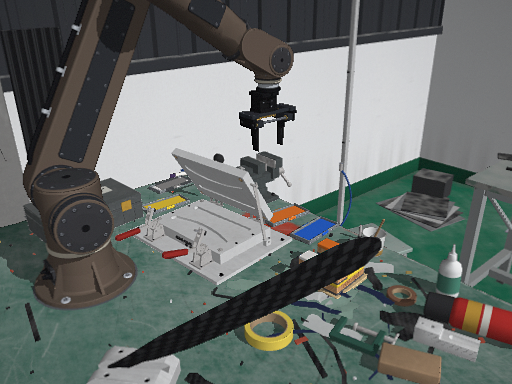

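View pics/wrist0.png

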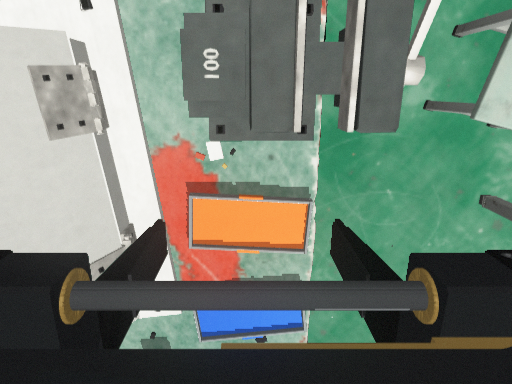

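The scene view shows the stack near (290,305), the orange tray at (290,203), the blue at (311,234) and the yellow at (182,160). The cup is at (358,277). The white tray isn't visible yet, probably hidden behind the lid. I'll cast rays for rough positions.

```bash
cat > h.py <<'E'
import numpy as np, cv2
from rig import r
def undist(m,px):
    px=np.atleast_2d(np.asarray(px,float)); K=m["mtx"]
    d=np.c_[(px[:,0]-K[0,2])/K[0,0],(px[:,1]-K[1,2])/K[1,1]]
    return cv2.undistortPoints(px.reshape(-1,1,2),K,np.array([m["k1"],0,0,0.])).reshape(-1,2)
def ray(m,px,z):
    u=undist(m,px); R=m["R"]; t=m["t"]; c=-R.T@t
    d=np.c_[u,np.ones(len(u))]@R
    return c+d*((z-c[2])/d[:,2])[:,None]
def proj(m,X):
    X=np.atleast_2d(np.asarray(X,float))
    p,_=cv2.projectPoints(X,cv2.Rodrigues(m["R"])[0],m["t"],m["mtx"],np.array([m["k1"],0,0,0.])); return p.reshape(-1,2)
HS={'blue':((100,150,80),(125,255,255)),'yellow':((21,150,100),(32,255,255)),'orange':((8,170,120),(18,255,255)),'white':((0,0,185),(180,40,255))}
def blobs(img,col,amin=60):
    hsv=cv2.cvtColor(img,cv2.COLOR_BGR2HSV); mk=cv2.inRange(hsv,*HS[col])
    cs,_=cv2.findContours(mk,cv2.RETR_EXTERNAL,cv2.CHAIN_APPROX_NONE)
    return [c for c in cs if cv2.contourArea(c)>amin]
def rect(m,c,z):
    P=ray(m,c.reshape(-1,2),z)[:,:2]*1000
    (cx,cy),(w,h),a=cv2.minAreaRect(P.astype(np.float32))
    if w<h: w,h,a=h,w,a+90
    a=(a+90)%180-90
    return np.round([cx,cy,w,h,a],1)
E
python3 - <<'E'
from h import *
for n in ["scene","wrist"]:
    m=r.camera_model(n);img=cv2.imread(f"pics/{n}0.png"); print(n,"cam",-m["R"].T@m["t"])
    for col in HS:
        for c in blobs(img,col):
            M=cv2.boundingRect(c); print(col,M,"z5",rect(m,c,.005),"z69",rect(m,c,.069),"z39",rect(m,c,.039))
m=r.camera_model("scene")
for nm,p in [("lid top",(180,123)),("lid r",(262,235)),("cup",(357,290))]: print(nm,ray(m,[p],0.25 if nm=="lid top" else 0))
E
```

```text
scene cam [ 0.2478463  -0.82187598  0.78959457]
blue (276, 281, 19, 18) z5 [ 487.8 -349.8   42.9   31.4  -86.1] z69 [ 468.2 -388.3   39.4   28.8  -86.1] z39 [ 477.4 -370.3   41.    30.   -86.1]
blue (285, 219, 53, 31) z5 [ 628.7 -217.4  140.6   69.9    6.9] z69 [ 597.6 -266.7  129.1   64.2    6.9] z39 [ 612.2 -243.6  134.5   66.9    6.9]
yellow (158, 345, 54, 39) z5 [ 226.3 -439.   106.3   76.6  -21.2] z69 [ 228.1 -470.3   97.7   70.4  -21.2] z39 [ 227.3 -455.6  101.7   73.3  -21.2]
yellow (292, 308, 36, 24) z5 [ 506.8 -431.4   82.7   43.6    5. ] z69 [ 485.7 -463.3   75.9   40.     5. ] z39 [ 495.6 -448.3   79.1   41.7    5. ]
yellow (164, 154, 34, 15) z5 [ 3.585e+02  2.428e+02  1.047e+02  7.050e+01 -3.000e-01] z69 [ 3.495e+02  1.559e+02  9.620e+01  6.480e+01 -3.000e-01] z39 [ 3.537e+02  1.967e+02  1.002e+02  6.750e+01 -3.000e-01]
orange (287, 266, 42, 49) z5 [ 536.8 -368.2  131.1   43.4  -85.3] z69 [ 513.2 -405.2  120.4   39.9  -85.3] z39 [ 524.3 -387.9  125.4   41.5  -85.3]
orange (267, 192, 49, 22) z5 [627.2 -84.3 138.7  68.6  -3. ] z69 [ 596.3 -144.5  127.4   63.    -3. ] z39 [ 
[... 4298 characters left out ...]
8.3  72.7] z39 [796.4 137.2  56.8   9.1  72.7]
white (347, 0, 18, 132) z5 [744.1 103.1 135.9   7.2 -89.9] z69 [724.2  99.4 113.    6.  -89.9] z39 [733.5 101.1 123.7   6.6 -89.9]
white (294, 0, 13, 132) z5 [682.4 103.1 135.9   7.8  89.9] z69 [673.   99.4 113.    6.4  89.9] z39 [677.4 101.2 123.7   7.1  89.9]
white (119, 0, 18, 27) z5 [498.8 158.9  24.7  17.4 -86.6] z69 [520.3 145.8  20.5  14.5 -86.6] z39 [510.2 151.9  22.5  15.9 -86.6]
white (0, 0, 161, 264) z5 [433.3  17.7 321.9 197.6  77.5] z69 [465.8  28.3 267.6 164.3  77.5] z39 [450.5  23.3 293.  179.9  77.5]
lid top [[0.3589038  0.08434621 0.25      ]]
lid r [[ 0.50044491 -0.16424967  0.        ]]
cup [[ 0.6510743 -0.4112968  0.       ]]
```

The tray and block sizes agree with the given ones. Next I'll raise the wrist and look over the lid for the yellow and white trays.

```bash
python3 -m crank '[[0.095,0,0,-0.06,0,0,0],[0.095,0,0,-0.06,0,0,0],[0.095,0,0,-0.055,0,0,0],[0.095,0.05,-0.04,0,0,0,0],[0.095,0.05,-0.04,0,0,0,0],[0.095,0.05,-0.04,0,0,0,0],[0.095,0.05,-0.04,0,0,0,0],[0.095,0,0,0,0,0,0],[0.095,0,0,0,0,0,0]]'; python3 - <<'E'
from h import *
import pickle
m=r.camera_model("wrist");img=r.read_camera("wrist");pickle.dump(m,open("w1.p","wb"))
cv2.imwrite("pics/w1.png",img); print(-m["R"].T@m["t"])
cv2.imwrite("pics/s1.png",r.read_camera("scene"))
for col in HS:
  for c in blobs(img,col,300): print(col,cv2.boundingRect(c),rect(m,c,.005))
E
```

```text
t: 1.27
position: [0.469, 0.1952, 0.4007]
tool_rot: [[-0.001, 1.0, 0.0], [1.0, 0.001, -0.0], [-0.0, 0.0, -1.0]]
contact_force: [0.1, -0.7, -0.0]
finger_gap: 0.0949
[0.47012025 0.27612569 0.56008084]
blue (289, 323, 70, 20) [ 627.4 -206.2  145.6   47.7   -0. ]
blue (289, 8, 70, 12) [586.5 389.2 107.9  11.8  -2.7]
yellow (149, 88, 86, 40) [375.9 246.7 141.6  61.6  -1.6]
orange (293, 266, 50, 15) [605.9 -65.9  97.   31.    0. ]
white (258, 311, 22, 32) [ 512.5 -191.7   76.8   43.7  -90. ]
white (128, 311, 126, 38) [ 350.4 -199.4  259.4   92.2    0. ]
white (87, 137, 222, 144) [383.7  56.4 392.4 280.5   1.1]
white (475, 95, 37, 90) [892.2 184.6 157.4  62.2 -76.8]
white (337, 57, 70, 74) [673.9 268.2 115.1 113.8 -85.5]
white (0, 37, 66, 47) [116.8 321.5 106.8  59.9   5.9]
white (207, 0, 97, 66) [481.3 361.2 149.1  93.1   0. ]
```

View pics/w1.png

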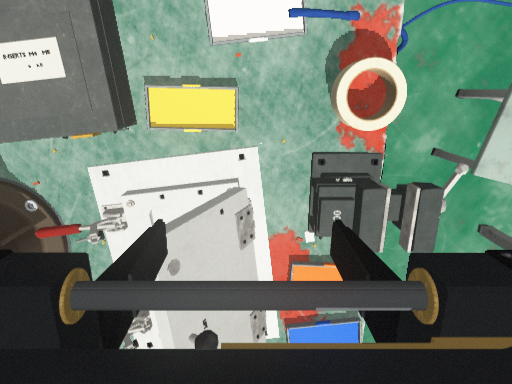

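View pics/s1.png

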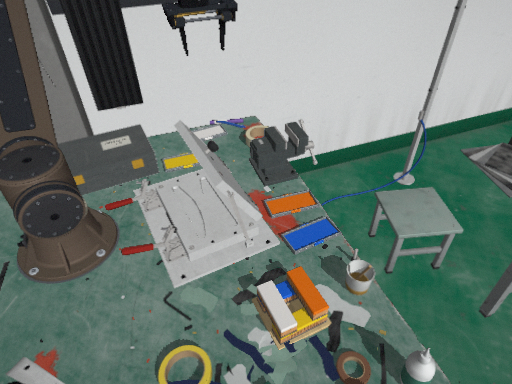

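```bash
python3 -m crank '[[0.095,0.05,0,0,0,0,0],[0.095,0.05,0,0,0,0,0],[0.095,0,0,0,0,0,0],[0.095,0,0,0,0,0,0]]'; python3 - <<'E'
from h import *
import pickle
m=pickle.load(open("w1.p","rb"))
for nm,p in dict(lidTopLeftUp=(250,185),lidleft=(163,225),basecorner=(245,158),case_r=(135,127),case_top=(105,0),case_top_b=(112,130),viceLow=(310,180),viceU=(310,232)).items():
  print(nm,[np.round(ray(m,[p],z)[0,:2],3).tolist() for z in (0,.05,.1,.15,.2,.25)])
m=r.camera_model("wrist");img=r.read_camera("wrist");pickle.dump(m,open("w2.p","wb"))
cv2.imwrite("pics/w2.png",img); print(-m["R"].T@m["t"])
for col in HS:
  for c in blobs(img,col,300): print(col,cv2.boundingRect(c),rect(m,c,.005))
E
```

```text
t: 1.88
position: [0.4694, 0.2943, 0.4002]
tool_rot: [[0.001, 1.0, -0.001], [1.0, -0.001, -0.001], [-0.001, -0.001, -1.0]]
contact_force: [-0.5, -1.5, 0.6]
finger_gap: 0.0952
lidTopLeftUp [[0.473, 0.112], [0.473, 0.126], [0.473, 0.141], [0.472, 0.156], [0.472, 0.17], [0.472, 0.185]]
lidleft [[0.31, 0.033], [0.324, 0.055], [0.339, 0.077], [0.353, 0.098], [0.367, 0.12], [0.382, 0.142]]
basecorner [[0.464, 0.161], [0.465, 0.172], [0.465, 0.182], [0.466, 0.192], [0.466, 0.202], [0.467, 0.213]]
case_r [[0.276, 0.215], [0.293, 0.221], [0.311, 0.226], [0.328, 0.232], [0.345, 0.237], [0.363, 0.242]]
case_top [[0.249, 0.409], [0.269, 0.397], [0.289, 0.385], [0.308, 0.373], [0.328, 0.361], [0.348, 0.35]]
case_top_b [[0.236, 0.21], [0.257, 0.216], [0.278, 0.222], [0.299, 0.228], [0.32, 0.234], [0.34, 0.24]]
viceLow [[0.581, 0.121], [0.571, 0.135], [0.561, 0.149], [0.551, 0.163], [0.542, 0.176], [0.532, 0.19]]
viceU [[0.587, 0.019], [0.576, 0.042], [0.566, 0.065], [0.556, 0.088], [0.545, 0.111], [0.535, 0.134]]
[0.47084339 0.37533989 0.55954817]
blue (286, 79, 67, 11) [586.  384.6 107.8  11.2   3.1]
yellow (154, 149, 82, 35) [ 3.760e+02  2.467e+02  1.416e+02  6.130e+01 -1.000e-01]
orange (290, 311, 71, 26) [627.2 -84.2 141.7  57.4  -3. ]
white (127, 311, 148, 38) [ 370.2 -100.1  306.8   92.2   -0. ]
white (158, 237, 82, 44) [373.2  61.7 166.2  81.2   7.1]
white (95, 191, 203, 90) [373.9  89.2 361.  183.    9.3]
white (332, 124, 67, 66) [673.8 262.5 114.3 113.8 -14.4]
white (469, 117, 43, 96) [896.  237.3 175.9  74.3 -76.9]
white (6, 113, 71, 42) [116.5 303.6 107.1  60.1   5.9]
white (242, 102, 42, 26) [498.6 342.3  74.6  36.8 -33.1]
white (208, 55, 93, 51) [480.4 391.5 145.9  69.7   5.5]
white (289, 35, 34, 45) [566.2 432.1  68.8  47.1 -65.8]
white (183, 35, 98, 14) [ 4.441e+02  4.483e+02  1.529e+02  1.890e+01 -1.000e-01]
```

View pics/w2.png

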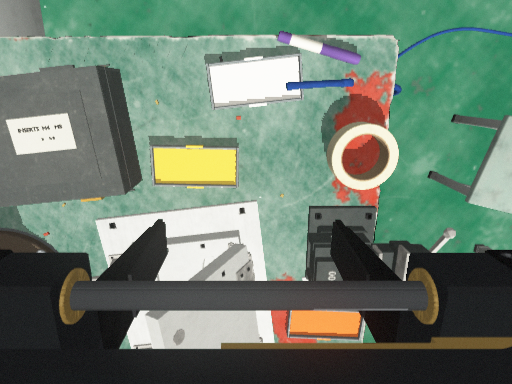

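```bash
python3 - <<'E'
from h import *
a=cv2.imread("pics/w2.png")[25:125,180:380]; b=cv2.imread("pics/s1.png")[100:200,150:350]
cv2.imwrite("pics/crop2.png",np.vstack([cv2.resize(x,None,fx=3,fy=3,interpolation=cv2.INTER_CUBIC) for x in(a,b)]))
E
```

```text
(no output)
```

View pics/crop2.png

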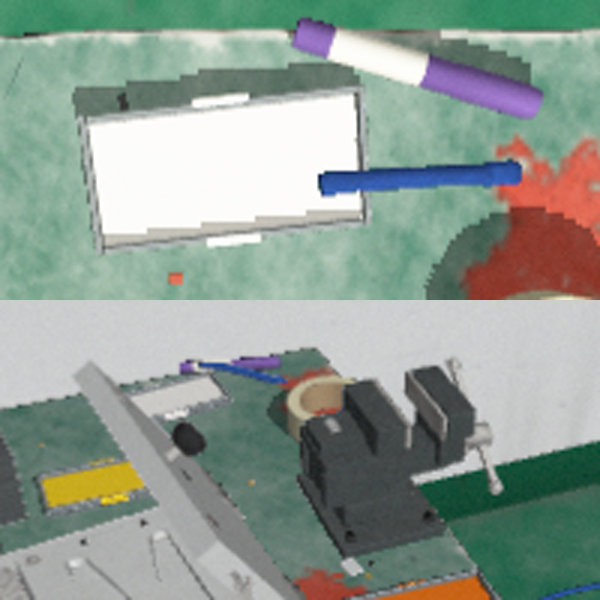

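```bash
cat >> h.py <<'E'
def tri(m1,p1,m2,p2):
    def cr(m,p):
        c=-m["R"].T@m["t"]; d=np.r_[undist(m,[p])[0],1]@m["R"]; return c,d/np.linalg.norm(d)
    (a,d),(b,e)=cr(m1,p1),cr(m2,p2)
    s=np.linalg.lstsq(np.c_[d,-e],b-a,rcond=None)[0]
    P,Q=a+s[0]*d,b+s[1]*e
    return np.round((P+Q)/2,4),np.round(np.linalg.norm(P-Q),4)
E
python3 - <<'E'
from h import *
import pickle
m=pickle.load(open("w2.p","rb")); s=r.camera_model("scene")
print(tri(m,(351.7,81.7),s,(244,126.7)),tri(m,(288.3,86),s,(215,121.3)))
# white tray outer rim corners (z .012) from crop
c=np.array([(80,118),(360,90),(367,218),(101,250)])/3+(180,25)
P=ray(m,c,.012)[:,:2]; print(P.round(4), P.mean(0), [np.linalg.norm(P[i]-P[(i+1)%4]).round(4) for i in range(4)], np.degrees(np.arctan2(*(P[1]-P[0])[::-1])),np.degrees(np.arctan2(*(P[2]-P[3])[::-1])))
k=np.array([(220,100),(235,240)])/3+(180,25); K=ray(m,k,.012)[:,:2];print("clips",K,K.mean(0))
E
```

```text
(array([ 0.6396,  0.3881, -0.001 ]), np.float64(0.0026)) (array([0.5271, 0.3812, 0.0521]), np.float64(0.0067))
[[0.4043 0.4141]
 [0.5519 0.4277]
 [0.5586 0.3629]
 [0.4132 0.3461]] [0.48200832 0.38771976] [np.float64(0.1482), np.float64(0.0652), np.float64(0.1464), np.float64(0.0686)] 5.265199800388086 6.5854367209883415
clips [[0.47838157 0.42291781]
 [0.48683285 0.35136824]] [0.48260721 0.38714302]
```

```bash
python3 -m crank '[[0.095,0,0.05,0.05,0,0,0],[0.095,0,0.05,0.05,0,0,0],[0.095,0,0,0,0,0,0],[0.095,0,0,0,0,0,0]]'; python3 - <<'E'
from h import *
import pickle
m1=pickle.load(open("w1.p","rb"));m2=pickle.load(open("w2.p","rb"))
m=r.camera_model("wrist");img=r.read_camera("wrist");pickle.dump(m,open("w3.p","wb"))
cv2.imwrite("pics/w3.png",cv2.resize(img,(768,576))); print(-m["R"].T@m["t"])
B=[]
for n,mm,im in(("w1",m1,cv2.imread("pics/w1.png")),("w2",m2,cv2.imread("pics/w2.png")),("w3",m,img)):
  for c in blobs(im,"blue",200):
    p=c.reshape(-1,2).astype(float)
    if cv2.boundingRect(c)[1]>250: continue
    L=p[p[:,0]<=p[:,0].min()+2].mean(0);R=p[p[:,0]>=p[:,0].max()-2].mean(0);B.append((mm,L,R));print(n,L,R)
print(tri(B[0][0],B[0][1],B[1][0],B[1][1]),tri(B[0][0],B[0][2],B[1][0],B[1][2]))
if len(B)>2: print(tri(B[2][0],B[2][1],B[1][0],B[1][1]),tri(B[2][0],B[2][2],B[1][0],B[1][2]))
cv2.imwrite("pics/side3.png",r.read_camera("side"))
E
```

```text
t: 2.42
position: [0.5574, 0.2942, 0.313]
tool_rot: [[0.002, 1.0, 0.001], [1.0, -0.002, 0.0], [0.0, 0.001, -1.0]]
contact_force: [-0.2, 0.2, 0.1]
finger_gap: 0.095
[0.55871232 0.3751486  0.47246097]
w1 [289.63636364  12.18181818] [357.4  15.4]
w1 [398.85714286  49.28571429] [510.25   4.25]
w2 [287.1  85.7] [351.4  82.3]
w2 [398.85714286  55.14285714] [510.25  34.25]
w3 [224.   85.8] [307.33333333  81.        ]
w3 [359.7  75.3] [510.25  31.25]
(array([0.4701, 0.2761, 0.5601]), np.float64(0.0)) (array([0.4701, 0.2761, 0.5601]), np.float64(0.0))
(array([0.4957, 0.3314, 0.4667]), np.float64(0.0944)) (array([0.5233, 0.3382, 0.4549]), np.float64(0.0883))
```

View pics/w3.png

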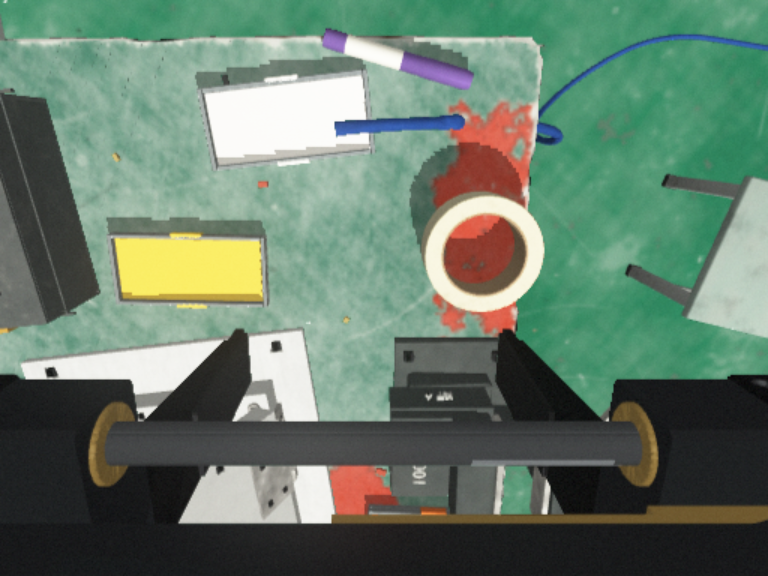

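```bash
python3 - <<'E'
from h import *
import pickle
m1,m2,m3=[pickle.load(open(f"w{i}.p","rb")) for i in(1,2,3)]
for n,a,b,c in(("L",(289,13),(287.1,85.7),(224,85.8)),("R",(357.4,15.4),(351.4,82.3),(307.3,81))):
  print(n,tri(m1,a,m2,b),tri(m2,b,m3,c),tri(m1,a,m3,c))
E
```

```text
L (array([0.5286, 0.3812, 0.0477]), np.float64(0.0009)) (array([0.5286, 0.3807, 0.0514]), np.float64(0.0008)) (array([0.5282, 0.3806, 0.0492]), np.float64(0.0007))
R (array([0.6392, 0.3869, 0.0038]), np.float64(0.0002)) (array([ 0.6417,  0.3871, -0.0049]), np.float64(0.0002)) (array([0.6405, 0.3873, 0.0008]), np.float64(0.0007))
```

View pics/side3.png

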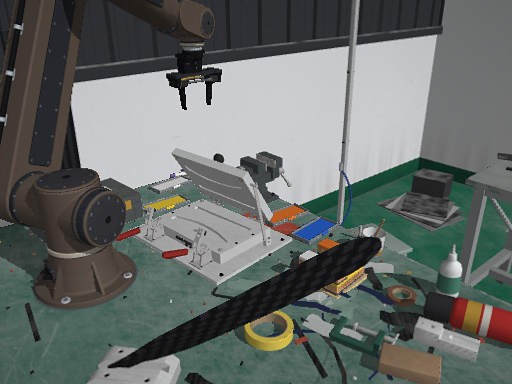

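The hose end sits at (0.5285, 0.381, z≈0.05) and overhangs the white tray's +x end. I'll slide the white block in from −x. Now the stack from above.

```bash
python3 -m crank '[[0.095,-0.052,-0.007,0,0,0,0],[0.095,-0.052,-0.007,0,0,0,0],[0.095,-0.052,-0.007,0,0,0,0],[0.095,-0.052,-0.007,0,0,0,0],[0.095,-0.052,-0.007,0,0,0,0],[0.095,-0.052,-0.007,0,0,0,0],[0.095,-0.052,-0.007,0,0,0,0],[0.095,-0.052,-0.007,0,0,0,0],[0.095,-0.052,-0.007,0,0,0,0],[0.095,-0.052,-0.007,0,0,0,0],[0.095,-0.052,-0.007,0,0,0,0],[0.095,-0.052,-0.007,0,0,0,0]]';python3 -m crank '[[0.095,0,0,0,0,0,0],[0.095,0,0,0,0,0,0]]'; cat > look.py <<'E'
from h import *
import sys,pickle
def look(n):
    m=r.camera_model("wrist");img=r.read_camera("wrist");pickle.dump(m,open(n+".p","wb"))
    cv2.imwrite(f"pics/{n}.png",img); print("cam",-m["R"].T@m["t"]); return m,img
E
python3 - <<'E'
from look import *
m,img=look("w4")
for col in HS:
  for c in blobs(img,col,300): print(col,cv2.boundingRect(c),"z69",rect(m,c,.069),"z39",rect(m,c,.039),'z5',rect(m,c,.005)[:2])
E
```

```text
t: 4.03
position: [0.4726, -0.33, 0.3143]
tool_rot: [[-0.0, 1.0, 0.003], [1.0, 0.0, -0.002], [-0.002, 0.003, -1.0]]
contact_force: [0.5, 1.2, -0.2]
finger_gap: 0.0954
t: 4.28
position: [0.473, -0.3281, 0.3134]
tool_rot: [[0.0, 1.0, 0.001], [1.0, -0.0, -0.001], [-0.001, 0.001, -1.0]]
contact_force: [-0.5, 0.6, -0.1]
finger_gap: 0.0952
cam [ 0.47403333 -0.24709473  0.4727449 ]
blue (205, 166, 57, 29) z69 [ 455.3 -361.1   71.    36.3    4.5] z39 [ 453.9 -369.5   76.3   39.     4.5] z5 [ 452.4 -379.1]
blue (307, 33, 108, 62) z69 [ 606.4 -218.6  123.2   54.3    6.9] z39 [ 616.3 -216.5  132.3   58.3    6.9] z5 [ 627.4 -214.1]
orange (262, 167, 34, 85) z69 [ 514.9 -402.1  119.7   39.5  -85.1] z39 [ 517.9 -413.6  128.6   42.4  -85.1] z5 [ 521.4 -426.7]
white (175, 164, 75, 116) z69 [ 424.6 -417.2  168.4   88.7  -81. ] z39 [ 421.  -429.9  180.9   95.3  -81. ] z5 [ 416.8 -444.2]
white (291, 150, 49, 99) z69 [ 560.6 -387.5  148.6   46.6  -64.1] z39 [ 567.1 -397.9  159.6   50.   -64.1] z5 [ 574.4 -409.7]
white (33, 98, 35, 42) z69 [ 233.2 -285.7   47.4   39.6   62.6] z39 [ 215.4 -288.5   50.9   42.5   62.6] z5 [ 195.1 -291.8]
white (86, 94, 63, 66) z69 [ 313.7 -294.    84.9   39.8  -45.2] z39 [ 301.8 -297.5   91.3   42.7  -45.2] z5 [ 288.3 -301.4]
white (13, 0, 280, 98) z69 [ 369.  -203.5  313.1  103.8   -0. ] z39 [ 361.2 -200.3  336.4  111.5   -0. ] z5 [ 352.4 -196.6]
```

View pics/w4.png

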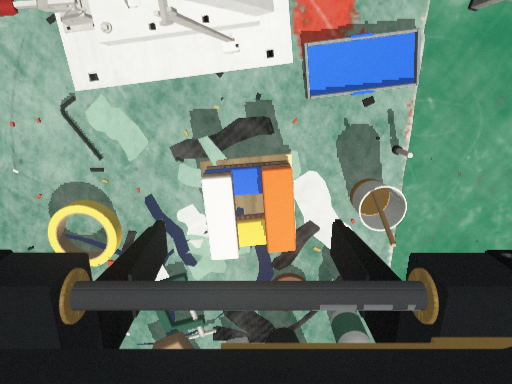

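```bash
python3 - <<'E'
from h import *
import pickle
m=pickle.load(open("w4.p","rb")); img=cv2.imread("pics/w4.png")
g=cv2.inRange(img,(200,200,200),(255,255,255)); g[:, :195]=0
cs,_=cv2.findContours(g,cv2.RETR_EXTERNAL,cv2.CHAIN_APPROX_NONE)
for c in cs:
  if cv2.contourArea(c)>300 : print(cv2.boundingRect(c),rect(m,c,.069))
cv2.imwrite("pics/crop4.png",cv2.resize(img[140:280,160:420],None,fx=3,fy=3,interpolation=cv2.INTER_CUBIC))
E
```

```text
(195, 177, 44, 83) [ 428.2 -415.7  118.1   56.   -85.4]
(293, 171, 46, 78) [ 567.5 -402.9  115.1   44.8  -66.5]
(195, 0, 98, 76) [ 468.6 -191.   114.1   78.8   -0. ]
```

View pics/crop4.png

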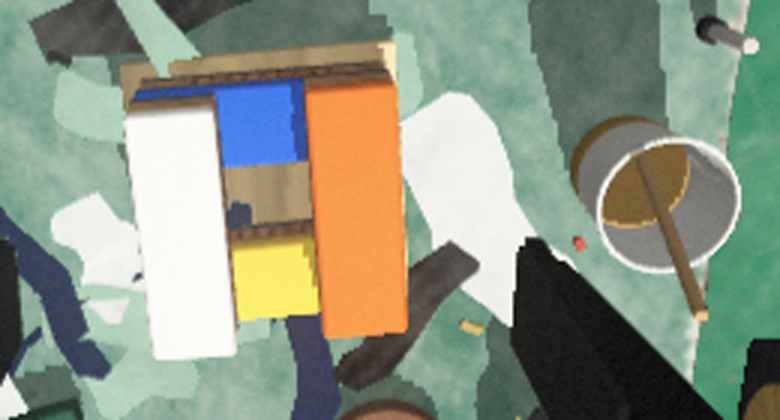

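```bash
cat >> h.py <<'E'
def quad(m,c,z):
    P=ray(m,c,z)[:,:2]; L=[np.linalg.norm(P[i]-P[(i+1)%4])*1000 for i in range(4)]
    e=(P[1]-P[0]+P[2]-P[3]); f=(P[3]-P[0]+P[2]-P[1])
    print("centre",(P.mean(0)*1000).round(1),"sides",np.round(L,1),"ang01",np.degrees(np.arctan2(e[1],e[0])).round(1),"ang03",np.degrees(np.arctan2(f[1],f[0])).round(1))
E
python3 - <<'E'
from h import *
import pickle
m=pickle.load(open("w4.p","rb"))
f=lambda c:np.array(c)/3.+(160,140)-.33
quad(m,f([(125,110),(216,103),(236,353),(154,360)]),.069)
quad(m,f([(307,86),(396,82),(407,332),(323,338)]),.069)
E
```

```text
centre [ 437.3 -412.9] sides [ 39.4 120.4  38.5 121. ] ang01 4.9 ang03 -86.2
centre [ 515.6 -402.4] sides [ 38.  119.   38.9 120.2] ang01 3.5 ang03 -85.6
```

```bash
python3 -m crank '[[0.066,-0.0215,-0.009,0.02,0,0,0],[0.066,-0.0215,-0.009,0.03,0,0,0],[0.066,-0.0215,-0.009,0.04,0,0,0],[0.066,-0.0215,-0.009,0.04,0,0,0],[0.066,0,0,0.04,0,0,-0.45],[0.066,0,0,0.03,0,0,0],[0.066,0,0,0,0,0,0],[0.066,0,0,0,0,0,0]]' 30; python3 - <<'E'
from look import *
s=r.get_state(); print(s["position"],s["qpos"],s["tool_rot"][:,1])
m=r.camera_model("side"); cv2.imwrite("pics/sc5.png",cv2.resize(r.read_camera("scene")[200:384,200:440],None,fx=3,fy=3))
E
```

```text
t: 5.32
position: [0.4381, -0.4146, 0.1139]
tool_rot: [[-0.079, 0.997, 0.001], [0.997, 0.079, -0.002], [-0.002, 0.001, -1.0]]
contact_force: [1.4, 0.0, 1.1]
finger_gap: 0.0661
[ 0.43808604 -0.41459315  0.11389146] [-4.96965828e+01  3.37208079e+01  9.88988315e+01  7.17058659e-03
  4.72630127e+01 -5.42578652e+01] [0.9968387  0.07944172 0.00127112]
```

View pics/sc5.png

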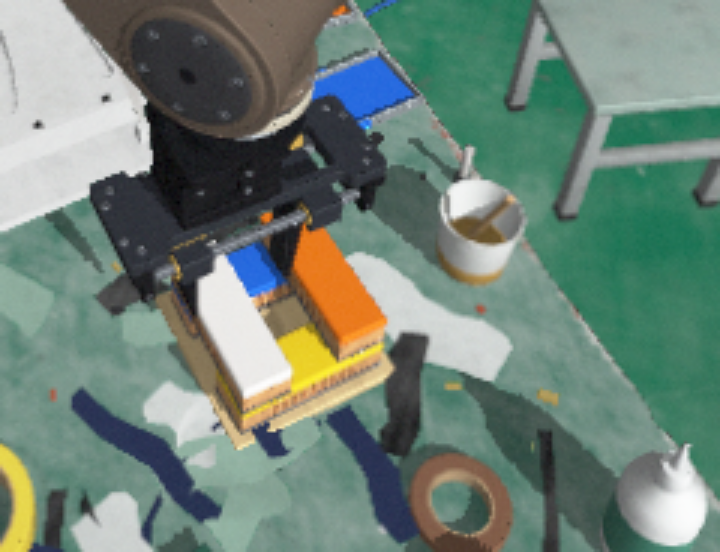

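```bash
python3 -m crank '[[0.066,0,0,0.025,0,0,0],[0.066,0,0,0.025,0,0,0],[0.066,0,0,0,0,0,0],[0.066,0,0,0,0,0,0],[0.03,0,0,0,0,0,0],[0.03,0,0,0,0,0,0],[0.03,0,0,0,0,0,0],[0.03,0,0,0,0,0,0],[0.03,0,0,0,0,0,0]]' 30
```

```text
t: 6.5
position: [0.4372, -0.4148, 0.0626]
tool_rot: [[-0.078, 0.997, 0.0], [0.997, 0.078, -0.0], [-0.0, 0.0, -1.0]]
contact_force: [-1.7, 0.4, 5.1]
finger_gap: 0.0397
```

```bash
python3 -m crank '[[0.03,0,0,-0.01,0,0,0],[0.03,0,0,-0.02,0,0,0],[0.03,0,0,-0.04,0,0,0],[0.03,0,0,-0.05,0,0,0],[0.03,0,0,-0.05,0,0,0],[0.03,0,0,-0.05,0,0,0],[0.03,0,0,-0.03,0,0,0],[0.03,0,0,0,0,0,0],[0.03,0,0,0,0,0,0]]'; python3 - <<'E'
from look import *
m,img=look("w6"); cv2.imwrite("pics/sc6.png",r.read_camera("scene"))
print(r.get_state()["contact_force"])
for col in ('orange','blue','yellow'):
  for c in blobs(img,col,200): print(col,cv2.boundingRect(c),"z69",rect(m,c,.069),"z39",rect(m,c,.039),'z5',rect(m,c,.005)[:2])
E
```

```text
t: 7.62
position: [0.4369, -0.4143, 0.3109]
tool_rot: [[-0.078, 0.997, -0.001], [0.997, 0.078, 0.002], [0.002, -0.001, -1.0]]
contact_force: [-0.5, -0.7, -2.0]
finger_gap: 0.0398
cam [ 0.43188841 -0.33390599  0.47048517]
[ 0.23209387  0.22300792 -2.26590771]
orange (294, 105, 35, 94) z69 [ 514.8 -403.3  118.4   39.4  -85. ] z39 [ 521.  -408.5  127.3   42.3  -85. ] z5 [ 528.  -414.4]
blue (15, 256, 52, 24) z69 [ 159.3 -593.8   70.    29.6   -7.4] z39 [ 138.9 -613.2   75.2   31.8   -7.4] z5 [ 115.8 -635.2]
blue (234, 106, 60, 30) z69 [ 452.4 -367.3   71.8   34.9    3.8] z39 [ 454.  -369.8   77.1   37.5    3.8] z5 [ 455.7 -372.6]
blue (352, 0, 112, 35) z69 [ 602.3 -241.6  123.7   34.4    4.5] z39 [ 615.  -234.6  132.9   36.9    4.5] z5 [ 629.4 -226.8]
```

View pics/w6.png

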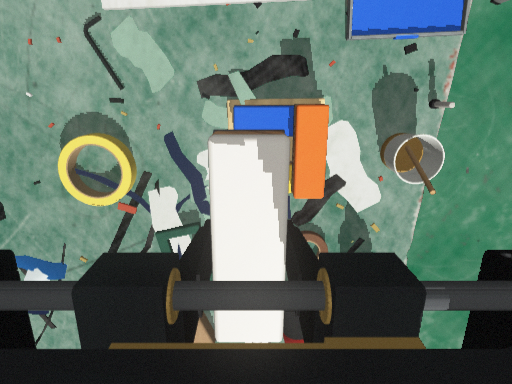

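View pics/sc6.png

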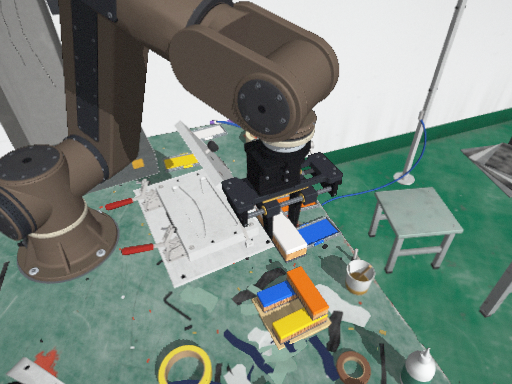

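```bash
python3 - <<'E'
from h import *
import pickle
m=pickle.load(open("w6.p","rb"))
P=ray(m,[(248,137),(249,343)],.317);print(P, np.linalg.norm(P[0]-P[1]), P.mean(0)-[.4369,-.4143,.317])
E
```

```text
[[ 0.43319977 -0.35494355  0.317     ]
 [ 0.44304328 -0.47363237  0.317     ]] 0.11909630889366174 [1.22152225e-03 1.20367937e-05 0.00000000e+00]
```

```bash
python3 -m crank '[[0.03,0.03,0.003,0,0,0,0],[0.03,0.055,0.005,0,0,0,0],[0.03,0.058,0.005,0,0,0,0],[0.03,0.058,0.005,0,0,0,0],[0.03,0.058,0.005,0,0,0,0],[0.03,0.058,0.005,0,0,0,0],[0.03,0.058,0.005,0,0,0,0],[0.03,0.058,0.005,0,0,0,0],[0.03,0.058,0.005,0,0,0,0],[0.03,0.058,0.005,0,0,0,0],[0.03,0.058,0.005,0,0,0,0],[0.03,0.058,0.005,0,0,0,0]]'; python3 -m crank '[[0.03,0,0,0,0,0,-0.92],[0.03,0,0,0,0,0,-0.92],[0.03,0,0,0,0,0,-0.92],[0.03,0,0,0,0,0,-0.92],[0.03,0,0,0,0,0,-0.92],[0.03,0,0,0,0,0,-0.92],[0.03,0,0,0,0,0,-0.92],[0.03,0,0,0,0,0,-0.92],[0.03,0,0,0,0,0,-0.92],[0.03,0,0,0,0,0,-0.92],[0.03,0,0,0,0,0,0]]';python3 - <<'E'
from look import *
s=r.get_state(); print(s["position"],s["qpos"].round(1),s["tool_rot"][:,1])
m=pickle.load(open("w3.p","rb"))
quad(m,np.array([(200,88),(368,70),(373,151),(216,168)])/1.5,.012)
look("w7")
E
```

```text
t: 9.22
position: [0.4424, 0.2547, 0.3113]
tool_rot: [[-0.079, 0.997, -0.001], [0.997, 0.079, -0.001], [-0.001, -0.001, -1.0]]
contact_force: [0.5, -0.1, -1.4]
finger_gap: 0.0393
t: 10.6
position: [0.4427, 0.2527, 0.3113]
tool_rot: [[-0.994, -0.112, -0.002], [-0.112, 0.994, -0.001], [0.002, -0.0, -1.0]]
contact_force: [-0.5, 0.1, -1.9]
finger_gap: 0.0397
[0.4426965  0.25267331 0.31129702] [ 22.3  13.9  98.1  -0.   68.1 -74.1] [-1.12111240e-01  9.93695556e-01 -4.61230306e-04]
centre [483.6 388.2] sides [149.6  68.8 146.4  69.6] ang01 5.7 ang03 -85.1
cam [0.36309287 0.24297254 0.47087719]
```

View pics/w7.png

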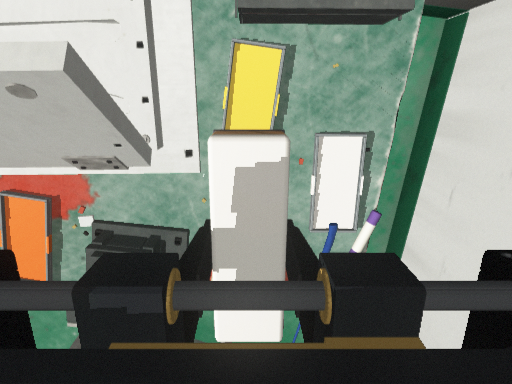

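```bash
python3 - <<'E'
from look import *
m=pickle.load(open("w7.p","rb")); img=cv2.imread("pics/w7.png")
cv2.imwrite("pics/crop7.png",cv2.resize(img[20:260,200:420],None,fx=2.5,fy=2.5,interpolation=cv2.INTER_CUBIC))
c=[c for c in blobs(img,"white",500)]
for x in c:
  b=cv2.boundingRect(x)
  if 300<b[0]<330: print(b,rect(m,x,.005))
for x in blobs(img,"yellow",300): print(cv2.boundingRect(x),rect(m,x,.005))
print("edge",ray(m,[(400,150)],0),"green",ray(m,[(432,90)],0), ray(m,[(455,90)],.1))
m4=r.camera_model("scene")
E
```

```text
(315, 136, 48, 93) [481.5 390.1 143.8  59.6   6. ]
(226, 43, 55, 87) [362.  247.5 113.6  62.5  -1.3]
edge [[0.42131371 0.47344738 0.        ]] green [[0.33363847 0.49708055 0.        ]] [[0.33706611 0.46822757 0.1       ]]
```

View pics/crop7.png

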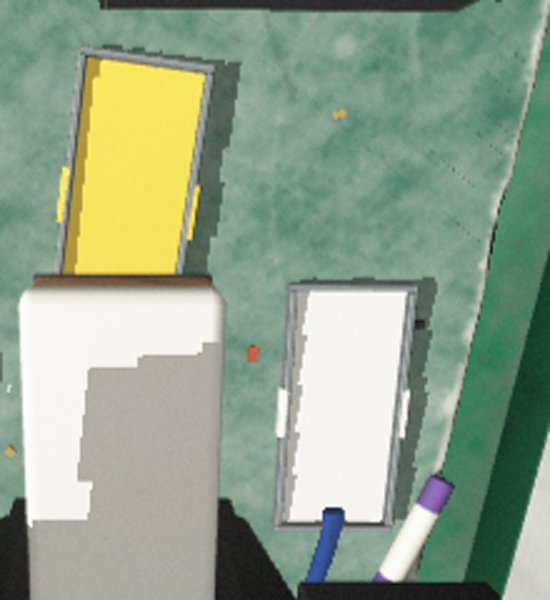

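```bash
python3 - <<'E'
from look import *
m=pickle.load(open("w7.p","rb"))
f=lambda c:np.array(c)/2.5+(200,20)-.3
quad(m,f([(289,282),(417,286),(393,526),(275,526)]),.012)
K=ray(m,f([(282,413),(405,413)]),.012);print(K,K.mean(0))
m1,m2,m3=[pickle.load(open(f"w{i}.p","rb")) for i in(1,2,3)]
# hose end in this view
print("hose",tri(m,f([(332,512)])[0],m2,(287.1,85.7)),tri(m,f([(332,512)])[0],m3,(224,85.8)))
E
```

```text
centre [479.7 387.4] sides [ 72.5 147.4  72.9 149.7] ang01 95.5 ang03 6.6
[[0.48530256 0.35176498 0.012     ]
 [0.47714944 0.42407417 0.012     ]] [0.481226   0.38791957 0.012     ]
hose (array([0.5291, 0.3809, 0.0497]), np.float64(0.0009)) (array([0.5287, 0.3802, 0.0514]), np.float64(0.0003))
```

```bash
python3 -m crank '[[0.03,-0.008,0.033,0,0,0,0],[0.03,-0.008,0.033,0,0,0,0],[0.03,-0.008,0.033,0,0,0,0],[0.03,-0.0077,0.0313,0.03,0,0,0],[0.03,0,0,0.05,0,0,0],[0.03,0,0,0.05,0,0,0],[0.03,0,0,0.05,0,0,0],[0.03,0,0,0.04,0,0,0],[0.03,0,0,0.03,0,0.4,0],[0.03,0,0,0,0,0,0],[0.03,0,0,0,0,0,0]]';python3 - <<'E'
from look import *
s=r.get_state(); print(s["position"].round(4),s["tool_rot"].round(3))
look("w8"); cv2.imwrite("pics/sc8.png",cv2.resize(r.read_camera("scene")[80:230,120:320],None,fx=3,fy=3))
E
```

```text
t: 12.02
position: [0.4599, 0.3859, 0.063]
tool_rot: [[-0.991, -0.112, -0.067], [-0.111, 0.994, -0.007], [0.068, 0.0, -0.998]]
contact_force: [0.0, -0.5, -1.3]
finger_gap: 0.0395
[0.4599 0.3859 0.063 ] [[-0.991 -0.112 -0.067]
 [-0.111  0.994 -0.007]
 [ 0.068  0.    -0.998]]
cam [0.39099891 0.37739604 0.22763644]
```

View pics/w8.png

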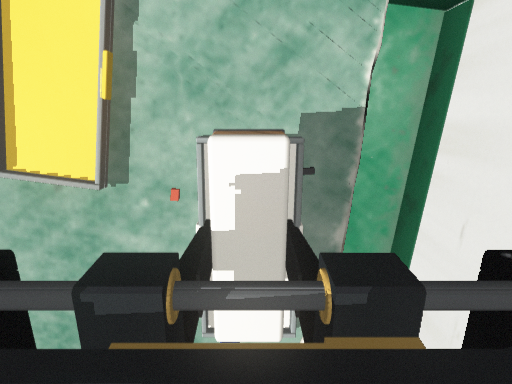

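View pics/sc8.png

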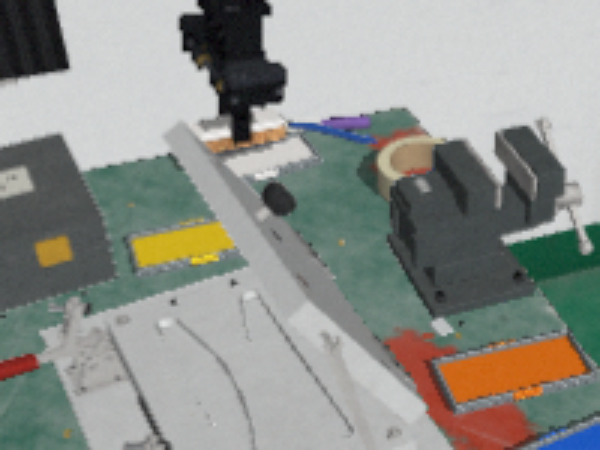

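```bash
python3 -m crank '[[0.03,-0.001,0,0.014,0,0,0],[0.03,-0.0009,0,0.012,0,0,0],[0.03,0,0,0,0,0,0],[0.03,-0.005,0,0,0,0,0],[0.03,0,0,0,0,0,0]]'
```

```text
t: 12.75
position: [0.4653, 0.3865, 0.0361]
tool_rot: [[-0.991, -0.113, -0.069], [-0.113, 0.994, -0.007], [0.069, 0.0, -0.998]]
contact_force: [0.0, -0.6, -1.5]
finger_gap: 0.0398
```

```bash
python3 - <<'E'
from look import *
print(r.get_state()["torque"].round(2))
look("w9"); cv2.imwrite("pics/sc9.png",cv2.resize(r.read_camera("scene")[80:180,160:300],None,fx=4,fy=4))
E
```

```text
[ 0.16 -0.09  0.02]
cam [0.39655401 0.37785499 0.20074966]
```

View pics/sc9.png

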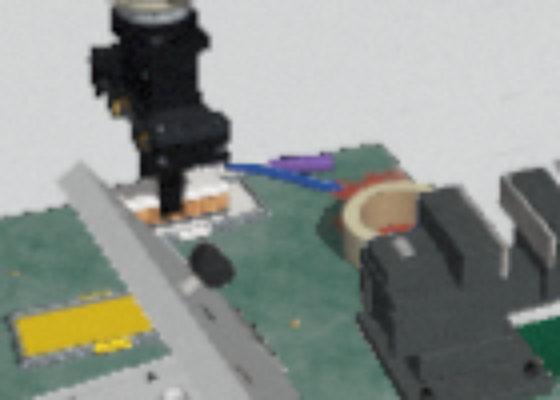

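View pics/w9.png

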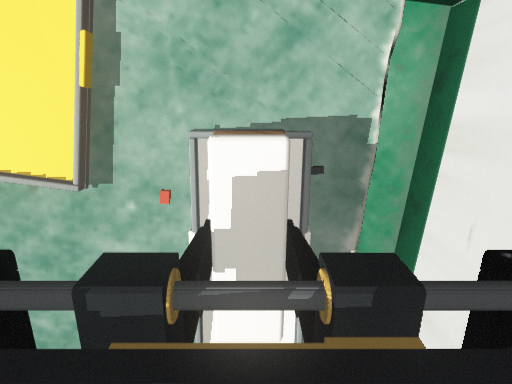

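```bash
python3 -m crank '[[0.03,-0.005,0,0,0,0,0],[0.03,-0.0035,0,0,0,0,0],[0.03,0,0,0.0025,0,0,0],[0.03,0,0,0,0,0,0]]';  python3 -m crank '[[0.03,0,0,0.002,0,-0.2,0],[0.03,0,0,0.002,0,-0.2,0],[0.03,0,0,0,0,0,0],[0.03,0,0,0,0,0,0]]'
```

```text
t: 13.35
position: [0.4727, 0.3872, 0.0324]
tool_rot: [[-0.991, -0.113, -0.07], [-0.113, 0.994, -0.008], [0.07, -0.0, -0.998]]
contact_force: [0.9, -0.5, -1.8]
finger_gap: 0.04
t: 13.85
position: [0.4728, 0.3874, 0.0289]
tool_rot: [[-0.994, -0.113, -0.0], [-0.113, 0.994, 0.0], [0.0, 0.0, -1.0]]
contact_force: [0.4, 0.2, -1.2]
finger_gap: 0.0399
```

```bash
python3 -m crank '[[0.03,0,0,0.0008,0,0,0],[0.03,0,0,0,0,0,0],[0.044,0,0,0,0,0,0],[0.058,0,0,0,0,0,0],[0.058,0,0,0,0,0,0],[0.058,0,0,0,0,0,0],[0.058,0,0,-0.02,0,0,0],[0.058,0,0,-0.04,0,0,0],[0.058,0,0,-0.05,0,0,0],[0.058,0.03,0,-0.05,0,0,0],[0.058,0.03,0,-0.05,0,0,0],[0.058,0,0,0,0,0,0]]'; python3 - <<'E'
from look import *
m,img=look("w10")
for x in blobs(img,"white",500): print(cv2.boundingRect(x),rect(m,x,.035))
for x in blobs(img,"yellow",300): print(cv2.boundingRect(x),rect(m,x,.005))
s=r.get_state(); print(s["position"])
E
```

```text
t: 15.35
position: [0.4125, 0.3811, 0.2418]
tool_rot: [[-0.993, -0.114, 0.005], [-0.114, 0.993, 0.004], [-0.006, 0.003, -1.0]]
contact_force: [0.4, 0.3, -0.1]
finger_gap: 0.0579
cam [0.33188674 0.37054753 0.40083304]
(224, 155, 50, 103) [470.3 386.6 131.5  57.5   6.1]
(377, 0, 135, 281) [3.778e+02 6.385e+02 3.213e+02 1.686e+02 1.000e-01]
(0, 0, 89, 208) [385.6 131.6 221.2 105.2   7. ]
(114, 47, 56, 128) [376.6 246.5 142.9  61.9  -1.3]
[0.41286137 0.38080221 0.23958588]
```

View pics/w10.png

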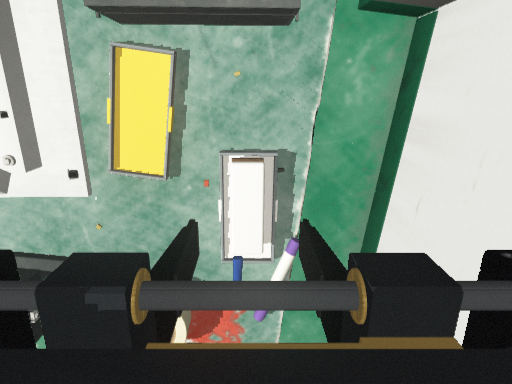

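```bash
python3 - <<'E'
from look import *
cv2.imwrite("pics/crop10.png",cv2.resize(cv2.imread("pics/w10.png")[135:275,200:300],None,fx=4,fy=4,interpolation=cv2.INTER_CUBIC))
E
```

```text
(no output)
```

View pics/crop10.png

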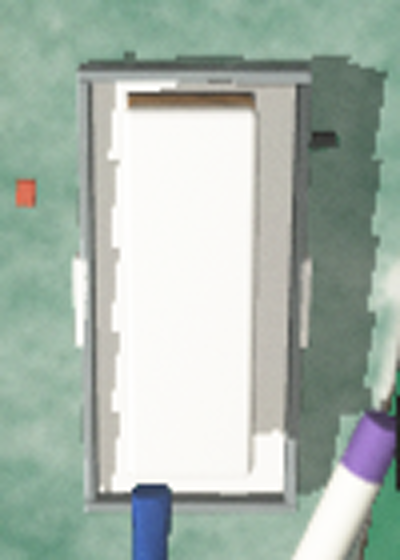

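```bash
python3 - <<'E'
from look import *
m=pickle.load(open("w10.p","rb")); f=lambda c:np.array(c)/4+(200,135)-.3
quad(m,f([(128,110),(254,110),(251,474),(130,474)]),.035)
quad(m,f([(79,64),(312,64),(296,510),(86,510)]),.012)
cv2.imwrite("pics/sc10.png",cv2.resize(r.read_camera("scene")[80:380,100:400],None,fx=2,fy=2))
E
```

```text
centre [471.7 386.4] sides [ 36.5 117.5  38.2 117.5] ang01 96.5 ang03 6.4
centre [480.1 388.2] sides [ 70.9 152.9  71.2 152.8] ang01 96.5 ang03 6.0
```

View pics/sc10.png

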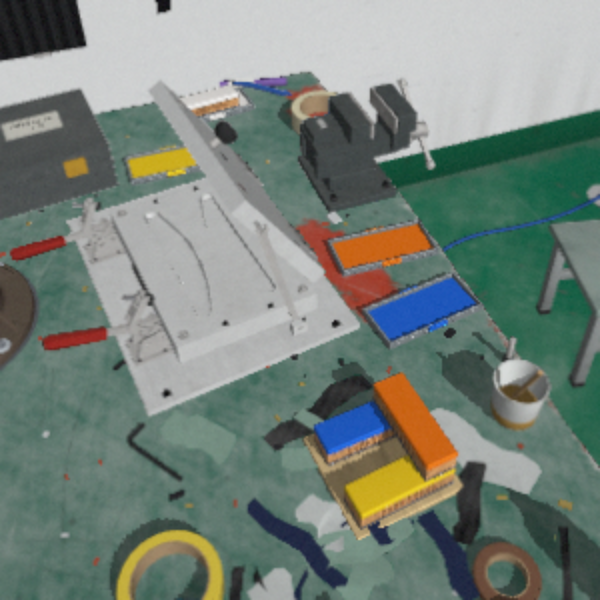

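```bash
python3 -m crank '[[0.066,0,0,-0.04,0,0,0.918],[0.066,0,0,-0.04,0,0,0.918],[0.066,0,0,0,0,0,0.918],[0.066,0,0,0,0,0,0.918],[0.066,0,0,0,0,0,0.918],[0.066,0,0,0,0,0,0.918],[0.066,0,0,0,0,0,0.918],[0.066,0,0,0,0,0,0.918],[0.066,0,0,0,0,0,0.918],[0.066,0,0,0,0,0,0.918],[0.066,0,0,0,0,0,0]]'
```

```text
t: 16.82
position: [0.4135, 0.3803, 0.3162]
tool_rot: [[-0.083, 0.997, -0.002], [0.997, 0.082, -0.002], [-0.001, -0.002, -1.0]]
contact_force: [0.6, -0.4, 0.0]
finger_gap: 0.0658
```

```bash
python3 -m crank '[[0.066,-0.0564,0.0026,0,0,0,0],[0.066,-0.0564,0.0026,0,0,0,0],[0.066,-0.0564,0.0026,0,0,0,0],[0.066,-0.0564,0.0026,0,0,0,0],[0.066,-0.0564,0.0026,0,0,0,0],[0.066,-0.0564,0.0026,0,0,0,0],[0.066,-0.0564,0.0026,0,0,0,0],[0.066,-0.0564,0.0026,0,0,0,0],[0.066,-0.0564,0.0026,0,0,0,0],[0.066,-0.0564,0.0026,0,0,0,0],[0.066,-0.0564,0.0026,0,0,0,0],[0.066,-0.0564,0.0026,0,0,0,0]]';  python3 -m crank '[[0.066,-0.0564,0.0026,0,0,0,0],[0.066,-0.0564,0.0026,0,0,0,0],[0.066,0,0,0.05,0,0,0],[0.066,0,0,0.05,0,0,0],[0.066,0,0,0.05,0,0,0],[0.066,0,0,0.045,0,0,0],[0.066,0,0,0,0,0,0],[0.066,0,0,0,0,0,0]]'; python3 - <<'E'
from look import *
m,img=look("w11")
for x in blobs(img,"orange",300): print(cv2.boundingRect(x),rect(m,x,.069))
s=r.get_state(); print(s["position"],s["qpos"])
E
```

```text
t: 18.32
position: [0.4996, -0.2938, 0.3169]
tool_rot: [[-0.086, 0.996, -0.001], [0.996, 0.086, 0.001], [0.001, -0.001, -1.0]]
contact_force: [0.7, 0.6, 1.2]
finger_gap: 0.0663
t: 19.32
position: [0.5145, -0.4041, 0.1241]
tool_rot: [[-0.083, 0.997, 0.001], [0.997, 0.083, -0.001], [-0.001, 0.001, -1.0]]
contact_force: [-0.7, -0.9, 0.1]
finger_gap: 0.0658
cam [ 0.50882243 -0.32332443  0.28349049]
(219, 121, 59, 160) [ 515.1 -402.1  118.8   39.5  -85.1]
[ 0.51471707 -0.40417022  0.1247535 ] [-4.39199827e+01  3.65043703e+01  9.06836950e+01  2.08378159e-03
  5.26676542e+01 -4.86924253e+01]
```

View pics/w11.png

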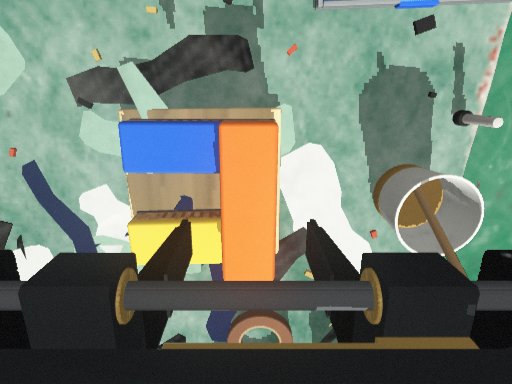

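```bash
python3 -m crank '[[0.066,0.0015,0,0.03,0,0,0],[0.066,0,0,0.03,0,0,0],[0.066,0,0,0,0,0,0],[0.066,0,0,0,0,0,0],[0.03,0,0,0,0,0,0],[0.03,0,0,0,0,0,0],[0.03,0,0,0,0,0,0],[0.03,0,0,0,0,0,0],[0.03,0,0,0,0,0,0]]' 30
```

```text
t: 20.5
position: [0.5141, -0.4021, 0.0634]
tool_rot: [[-0.082, 0.997, 0.0], [0.997, 0.082, -0.0], [-0.0, 0.0, -1.0]]
contact_force: [-0.9, 0.9, 4.5]
finger_gap: 0.0397
```

```bash
python3 -m crank '[[0.03,0,0,-0.01,0,0,0],[0.03,0,0,-0.02,0,0,0],[0.03,0,0,-0.04,0,0,0],[0.03,0,0,-0.05,0,0,0],[0.03,0,0,-0.05,0,0,0],[0.03,0,0,-0.05,0,0,0],[0.03,0,0,-0.01,0,0,0],[0.03,0,0,0,0,0,0]]'; python3 -m crank '[[0.03,0,0,0,0,0,0.98],[0.03,0,0,0,0,0,0.98],[0.03,0,0,0,0,0,0.98],[0.03,0,0,0,0,0,0.98],[0.03,0,0,0,0,0,0.98],[0.03,0,0,0,0,0,0.98],[0.03,0,0,0,0,0,0.98],[0.03,0,0,0,0,0,0.98],[0.03,0,0,0,0,0,0.98],[0.03,0,0,0,0,0,0.98],[0.03,0,0,0,0,0,0]]'; python3 - <<'E'
from look import *
s=r.get_state();print(s["qpos"])
m,img=look("w12")
for col in("orange","blue"):
  for x in blobs(img,col,300): print(cv2.boundingRect(x),rect(m,x,.005))
cv2.imwrite("pics/sc12.png",cv2.resize(r.read_camera("scene")[80:380,100:400],None,fx=2,fy=2))
E
```

```text
t: 21.5
position: [0.5138, -0.4018, 0.2929]
tool_rot: [[-0.082, 0.997, 0.0], [0.997, 0.082, -0.0], [-0.0, 0.0, -1.0]]
contact_force: [-0.8, -0.3, -1.6]
finger_gap: 0.0399
t: 22.88
position: [0.5136, -0.4017, 0.291]
tool_rot: [[0.998, -0.056, -0.002], [-0.056, -0.998, 0.002], [-0.002, -0.002, -1.0]]
contact_force: [-0.2, 0.3, -2.5]
finger_gap: 0.0401
[-4.38307575e+01  2.74846588e+01  8.01296059e+01  3.91089915e-03
  7.25643201e+01  4.94049819e+01]
cam [ 0.59660148 -0.40728656  0.45021336]
(214, 311, 70, 32) [ 220.7 -385.4  112.8   61.8   86.8]
(208, 137, 82, 144) [ 421.7 -396.8  225.1  114.    -3.2]
(0, 20, 31, 115) [626.9 -87.1 141.4  41.5  -3.2]
(58, 10, 79, 123) [ 626.9 -213.2  143.3   61.1    6.9]
```

View pics/w12.png

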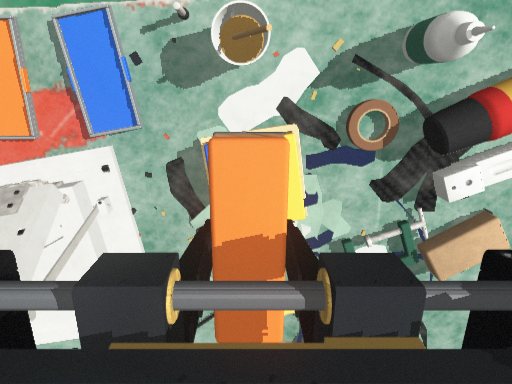

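View pics/sc12.png

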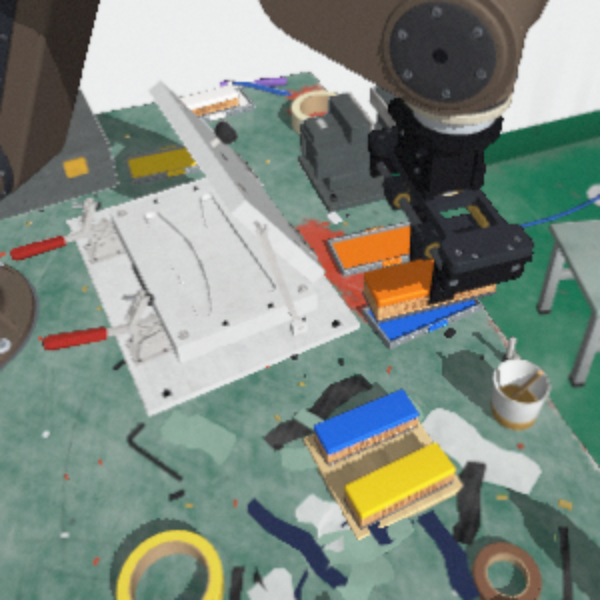

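```bash
python3 -m crank '[[0.03,0.0159,-0.0536,0,0,0,0],[0.03,0.0159,-0.0536,0,0,0,0],[0.03,0.0159,-0.0536,0,0,0,0],[0.03,0.0159,-0.0536,0,0,0,0],[0.03,0.0159,-0.0536,0,0,0,0],[0.03,0.0159,-0.0536,0,0,0,0],[0.03,0,0,0.05,0,0,0],[0.03,0,0,0.05,0,0,0],[0.03,0,0,0.05,0,0,0],[0.03,0,0,0.04,0,0,0],[0.03,0,0,0,0,0,0],[0.03,0,0,0,0,0,0]]'; python3 - <<'E'
from look import *
m,img=look("w13")
for x in blobs(img,"orange",100): print(cv2.boundingRect(x),rect(m,x,.005))
cv2.imwrite("pics/sc13.png",cv2.resize(r.read_camera("scene")[80:280,200:400],None,fx=3,fy=3))
E
```

```text
t: 24.48
position: [0.6284, -0.0866, 0.1043]
tool_rot: [[0.998, -0.056, 0.002], [-0.056, -0.998, -0.0], [0.002, 0.0, -1.0]]
contact_force: [0.4, -0.1, -1.4]
finger_gap: 0.0399
cam [ 0.71079597 -0.0917447   0.26390941]
(214, 311, 65, 32) [494.  -77.7  61.5  35.7  86.7]
(205, 137, 82, 144) [610.4 -83.8 130.9  70.3  -2.8]
(200, 109, 80, 23) [689.  -83.9  62.1  17.   86.8]
```

View pics/w13.png

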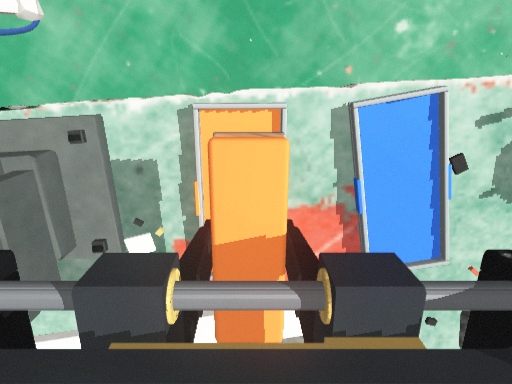

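View pics/sc13.png

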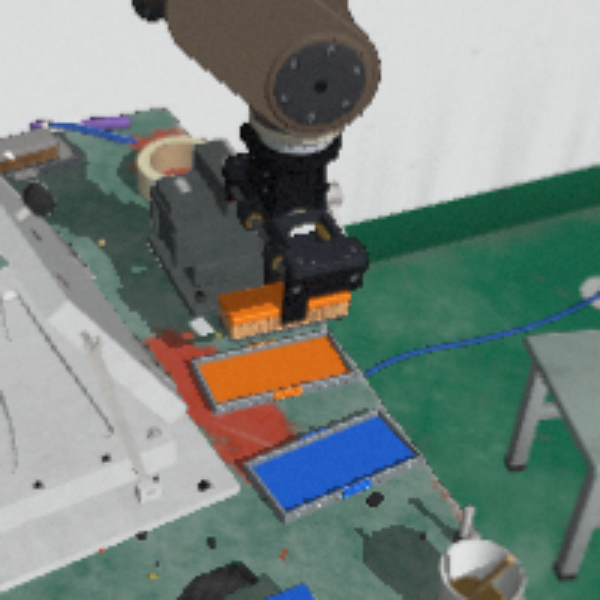

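```bash
python3 - <<'E'
from look import *
m=pickle.load(open("w13.p","rb"))
P=ray(m,[(193,106),(287,106)],.012);print(P,P.mean(0))
print("vice",ray(m,[(112,180)],.01),ray(m,[(62,200)],.1))
for px in [[(350,103),(447,88),(449,262),(366,268)]]: quad(m,px,.012)
E
```

```text
[[ 0.70211396 -0.04936018  0.012     ]
 [ 0.69808831 -0.12040759  0.012     ]] [ 0.70010114 -0.08488388  0.012     ]
vice [[0.64750699 0.02304151 0.01      ]] [[0.66044343 0.01106574 0.1       ]]
centre [ 628.8 -213.4] sides [ 72.2 148.1  72.3 143.1] ang01 -86.6 ang03 -172.5
```

```bash
python3 -m crank '[[0.03,-0.002,-0.002,0.02,0,0,0],[0.03,0,0,0.03,0,0,0],[0.03,0,0,0.015,0,0,0],[0.03,0,0,0.008,0,0,0],[0.03,0,0,0,0,0,0],[0.03,0,0,0,0,0,0]]'
```

```text
t: 25.32
position: [0.6263, -0.0844, 0.0308]
tool_rot: [[0.998, -0.058, 0.001], [-0.058, -0.998, -0.0], [0.001, 0.0, -1.0]]
contact_force: [0.0, 0.1, -0.9]
finger_gap: 0.0401
```

```bash
python3 -m crank '[[0.03,0,0,0.0012,0,0,0],[0.03,0,0,0,0,0,0],[0.044,0,0,0,0,0,0],[0.058,0,0,0,0,0,0],[0.058,0,0,0,0,0,0],[0.058,0,0,0,0,0,0],[0.058,0,0,-0.02,0,0,0],[0.058,0,0,-0.05,0,0,0],[0.058,0,0,-0.05,0,0,0],[0.058,-0.02,0.02,-0.05,0,0,0],[0.058,-0.02,0.02,-0.05,0,0,0],[0.058,0,0,0,0,0,0]]'; python3 - <<'E'
from look import *
m,img=look("w14")
s=r.get_state();print(s["position"],s["qpos"].round(1))
for x in blobs(img,"orange",100): print(cv2.boundingRect(x),rect(m,x,.035))
for x in blobs(img,"blue",100): print(cv2.boundingRect(x),rect(m,x,.005))
E
```

```text
t: 26.82
position: [0.5837, -0.1231, 0.2542]
tool_rot: [[0.998, -0.059, 0.008], [-0.059, -0.998, -0.003], [0.008, 0.002, -1.0]]
contact_force: [0.0, -0.1, 0.1]
finger_gap: 0.0578
cam [ 0.66509613 -0.12818242  0.41430297]
[ 0.58349504 -0.12243435  0.25161819] [-18.2  24.3  91.8   0.   63.7  75.2]
(183, 67, 55, 116) [629.3 -83.9 131.9  57.9  -3. ]
(428, 191, 35, 87) [ 458.2 -388.8  131.7   45.3    5.5]
(286, 56, 63, 124) [ 626.7 -214.6  143.5   62.6    6.9]
```

View pics/w14.png

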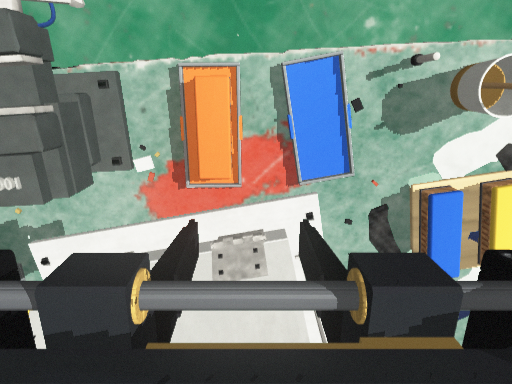

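```bash
python3 - <<'E'
from look import *
m=r.camera_model("scene"); img=r.read_camera("scene")
for col in ("blue","yellow","orange"):
  for x in blobs(img,col,100): print(col,cv2.boundingRect(x),rect(m,x,.039),rect(m,x,.035))
cv2.imwrite("pics/sc14.png",cv2.resize(img[180:360,220:400],None,fx=4,fy=4)[:600])
m=pickle.load(open("w14.p","rb"));img=cv2.imread("pics/w14.png")
cv2.imwrite("pics/crop14.png",cv2.resize(img[50:290,160:512],None,fx=2.2,fy=2.2))
E
```

```text
blue (257, 275, 53, 32) [ 472.3 -370.6  118.2   41.2    4.6] [ 473.5 -368.2  118.8   41.4    4.6]
blue (285, 219, 53, 31) [ 612.1 -243.5  134.5   67.1    7.6] [ 614.  -240.4  135.2   67.5    7.6]
yellow (158, 345, 53, 39) [ 227.1 -455.6  101.4   73.3  -21.2] [ 227.  -453.6  101.9   73.7  -21.2]
yellow (272, 302, 56, 38) [ 477.1 -450.4  119.9   41.8    6.1] [ 478.3 -448.4  120.5   42.     6.1]
yellow (164, 154, 34, 15) [ 3.537e+02  1.967e+02  1.002e+02  6.750e+01 -3.000e-01] [ 3.543e+02  2.021e+02  1.007e+02  6.780e+01 -3.000e-01]
orange (272, 190, 44, 18) [ 620.6 -100.3  117.8   63.4   -7.8] [622.5 -96.5 118.5  63.7  -7.8]
```

View pics/sc14.png

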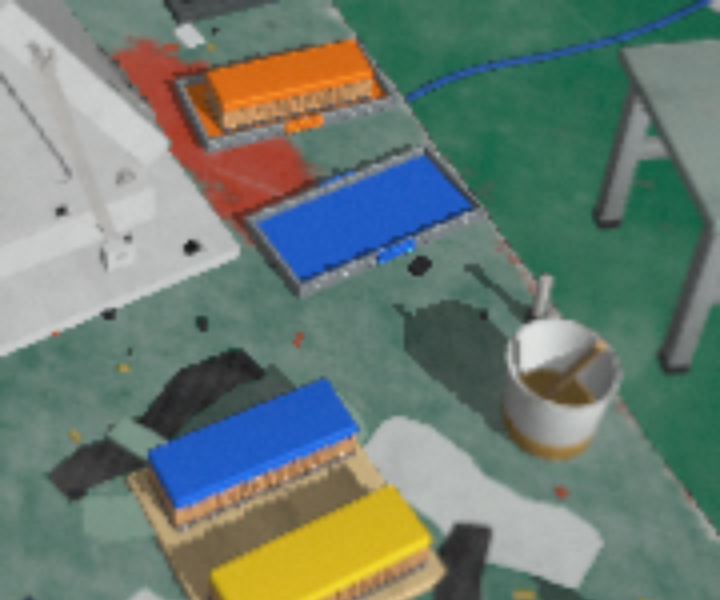

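View pics/crop14.png

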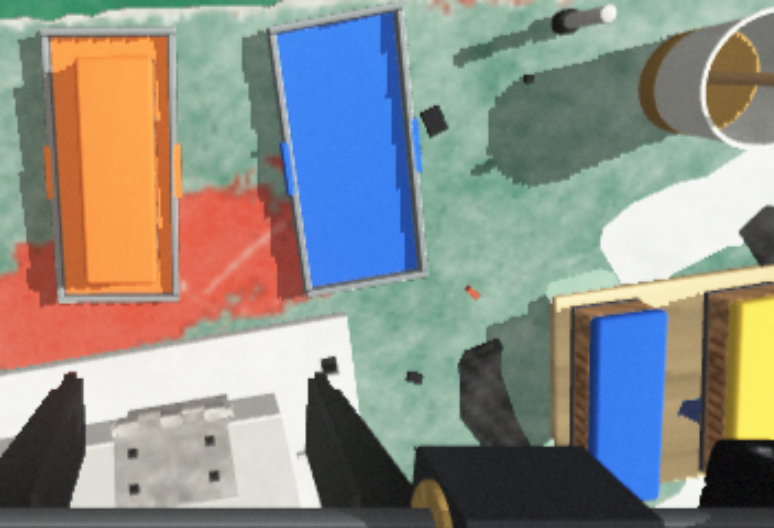

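```bash
python3 -m crank '[[0.066,0,0,-0.05,0,0,0],[0.066,-0.019,0.0505,0,0,0,0],[0.066,-0.019,0.0505,0,0,0,0],[0.066,-0.019,0.0505,0,0,0,0],[0.066,-0.019,0.0505,0,0,0,0],[0.066,-0.019,0.0505,0,0,0,0],[0.066,0,0,0.03,0,0,-0.81],[0.066,0,0,0.05,0,0,0],[0.066,0,0,0.05,0,0,0],[0.066,0,0,0.05,0,0,0],[0.066,0,0,0,0,0,0],[0.066,0,0,0,0,0,0]]'; python3 - <<'E'
from look import *
m=pickle.load(open("w14.p","rb")); f=lambda c:np.array(c)/2.2+(160,50)-.3
quad(m,f([(78,58),(155,58),(155,284),(86,284)]),.035)
quad(m,f([(42,33),(175,31),(180,299),(60,302)]),.012)
quad(m,f([(271,32),(402,9),(427,273),(308,295)]),.012)
m,img=look("w15")
for x in blobs(img,"blue",100): print(cv2.boundingRect(x),rect(m,x,.039))
for x in blobs(img,"yellow",100): print(cv2.boundingRect(x),rect(m,x,.039))
E
```

```text
t: 28.42
position: [0.4749, -0.3687, 0.1198]
tool_rot: [[0.996, 0.084, 0.001], [0.084, -0.996, -0.0], [0.001, 0.0, -1.0]]
contact_force: [0.2, -0.4, 0.0]
finger_gap: 0.0655
centre [626.5 -86.3] sides [ 38.9 118.1  38.1 118. ] ang01 -93.4 ang03 175.9
centre [625.8 -81.6] sides [ 70.6 147.9  70.8 148.7] ang01 -92.3 ang03 177.3
centre [ 625.7 -214.6] sides [ 69.6 145.5  70.1 147.4] ang01 -83.2 ang03 -173.1
cam [ 0.55729574 -0.36243221  0.27926858]
(222, 124, 53, 144) [ 474.8 -369.   118.4   39.     4.5]
(19, 0, 93, 79) [ 580.4 -236.    53.7   49.2  -83.1]
(321, 125, 58, 145) [ 479.7 -446.9  119.7   39.6    6.8]
```

View pics/w15.png

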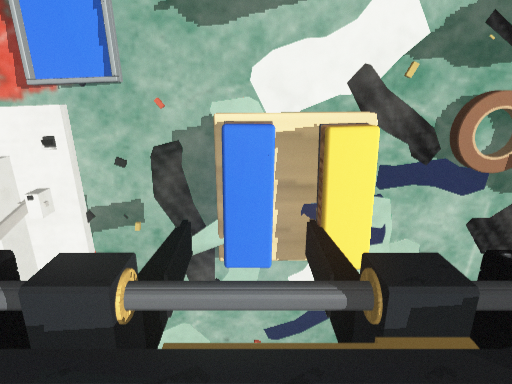

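```bash
python3 -m crank '[[0.066,0,0,0.04,0,0,0],[0.066,0,0,0.03,0,0,0],[0.066,0,0,0.0155,0,0,0],[0.066,0,0,0,0,0,0],[0.066,0,0,0,0,0,0],[0.03,0,0,0,0,0,0],[0.03,0,0,0,0,0,0],[0.03,0,0,0,0,0,0],[0.03,0,0,0,0,0,0],[0.03,0,0,0,0,0,0]]' 30
```

```text
t: 29.72
position: [0.4743, -0.3686, 0.0335]
tool_rot: [[0.996, 0.084, 0.0], [0.084, -0.996, -0.0], [0.0, 0.0, -1.0]]
contact_force: [-1.2, 0.7, 4.8]
finger_gap: 0.0399
```

```bash
python3 -m crank '[[0.03,0,0,-0.01,0,0,0],[0.03,0,0,-0.03,0,0,0],[0.03,0,0,-0.05,0,0,0],[0.03,0,0,-0.055,0,0,0],[0.03,0,0,-0.055,0,0,0],[0.03,0,0,-0.055,0,0,0],[0.03,0,0,0,0,0,0],[0.03,0.0412,-0.0352,0,0,0,0],[0.03,0.0412,-0.0352,0,0,0,0],[0.03,0.0412,-0.0352,0,0,0,0],[0.03,0.0413,-0.0352,0,0,0,0],[0.03,0,0,0,0,0,-0.23]]';python3 -m crank '[[0.03,0,0,0.05,0,0,0],[0.03,0,0,0.05,0,0,0],[0.03,0,0,0.05,0,0,0],[0.03,0,0,0.04,0,0,0],[0.03,0,0,0,0,0,0],[0.03,0,0,0,0,0,0]]'; python3 - <<'E'
from look import *
m,img=look("w16")
for x in blobs(img,"blue",100): print(cv2.boundingRect(x),rect(m,x,.005))
E
```

```text
t: 31.22
position: [0.6282, -0.2113, 0.2863]
tool_rot: [[0.992, 0.128, -0.002], [0.128, -0.992, 0.001], [-0.002, -0.002, -1.0]]
contact_force: [0.8, -0.2, -1.2]
finger_gap: 0.0399
t: 31.98
position: [0.6271, -0.2146, 0.0993]
tool_rot: [[0.992, 0.124, 0.001], [0.124, -0.992, -0.0], [0.001, 0.0, -1.0]]
contact_force: [0.4, 0.2, -0.6]
finger_gap: 0.0398
cam [ 0.70917001 -0.20510979  0.25885991]
(214, 311, 69, 32) [ 497.5 -231.4   64.1   35.   -83. ]
(207, 107, 83, 174) [ 622.3 -216.1  150.9   65.5    7.1]
```

View pics/w16.png

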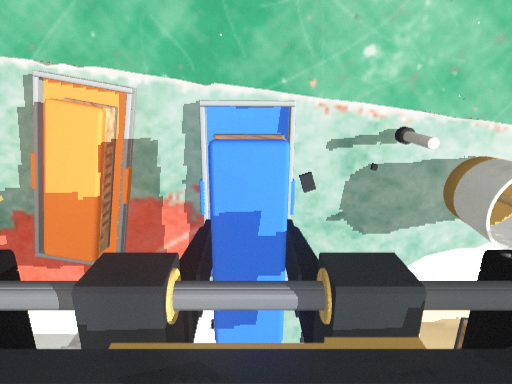

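```bash
python3 -m crank '[[0.03,0,0,0.03,0,0,0],[0.03,0,0,0.025,0,0,0],[0.03,0,0,0.012,0,0,0],[0.03,0,0,0.002,0,0,0],[0.03,0,0,0,0,0,0],[0.03,0,0,0,0,0,0]]'
```

```text
t: 32.78
position: [0.6272, -0.2146, 0.0303]
tool_rot: [[0.992, 0.124, 0.001], [0.124, -0.992, -0.001], [0.001, 0.001, -1.0]]
contact_force: [-0.4, 0.3, -1.1]
finger_gap: 0.0399
```

```bash
python3 -m crank '[[0.03,0,0,0.001,0,0,0],[0.03,0,0,0,0,0,0],[0.044,0,0,0,0,0,0],[0.058,0,0,0,0,0,0],[0.058,0,0,0,0,0,0],[0.058,0,0,0,0,0,0],[0.058,0,0,-0.02,0,0,0],[0.058,0,0,-0.05,0,0,0],[0.058,0,0,-0.05,0,0,0],[0.058,-0.02,0,-0.06,0,0,0],[0.058,-0.02,0,-0.06,0,0,0],[0.058,0,0,-0.03,0,0,0]]'; python3 - <<'E'
from look import *
m,img=look("w17")
s=r.get_state();print(s["position"],s["qpos"].round(1),s["tool_rot"])
cv2.imwrite("pics/crop17.png",cv2.resize(img[20:260,150:410],None,fx=2.5,fy=2.5))
E
```

```text
t: 34.28
position: [0.5867, -0.2195, 0.3023]
tool_rot: [[0.992, 0.123, 0.005], [0.123, -0.992, -0.003], [0.005, 0.003, -1.0]]
contact_force: [0.6, -0.4, -0.7]
finger_gap: 0.0586
cam [ 0.66807694 -0.20970171  0.46215361]
[ 0.58780757 -0.2197603   0.30521453] [-26.5  24.4  83.1   0.   71.9  56.4] [[ 0.99234425  0.12320999  0.00849586]
 [ 0.12324864 -0.992367   -0.00418508]
 [ 0.00791537  0.00520015 -0.99995515]]
```

View pics/crop17.png

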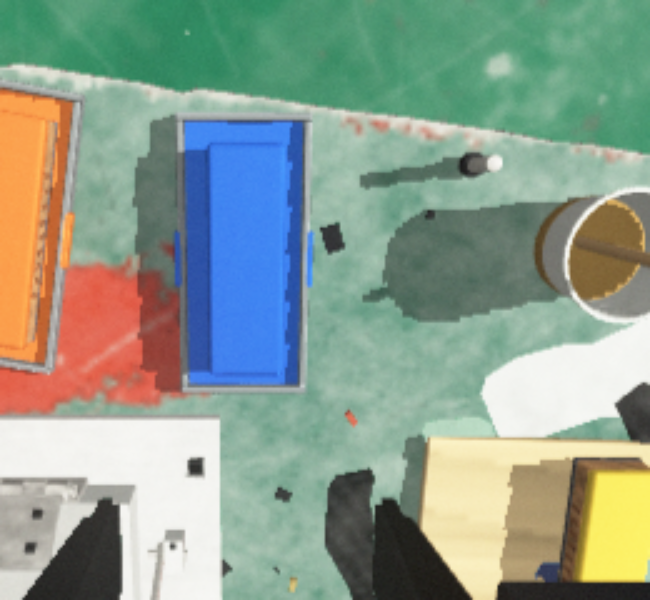

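```bash
python3 -m crank '[[0.066,-0.0338,0.053,0,0,0,0],[0.066,-0.0338,0.053,0,0,0,0],[0.066,-0.0338,0.053,0,0,0,0],[0.066,-0.0338,0.053,0,0,0,0],[0.066,0,0,0.035,0,0,0.08],[0.066,0,0,0.05,0,0,0],[0.066,0,0,0.05,0,0,0],[0.066,0,0,0.05,0,0,0],[0.066,0,0,0,0,0,0],[0.066,0,0,0,0,0,0]]'; python3 - <<'E'
from look import *
m=pickle.load(open("w17.p","rb")); f=lambda c:np.array(c)/2.5+(150,20)-.3
quad(m,f([(210,142),(285,142),(284,373),(213,376)]),.035)
quad(m,f([(179,116),(311,115),(304,388),(184,391)]),.012)
m,img=look("w18")
for x in blobs(img,"yellow",100): print(cv2.boundingRect(x),rect(m,x,.039))
E
```

```text
t: 35.58
position: [0.4809, -0.4458, 0.1143]
tool_rot: [[0.994, 0.11, 0.002], [0.11, -0.994, -0.002], [0.002, 0.002, -1.0]]
contact_force: [0.3, -0.6, 0.6]
finger_gap: 0.066
centre [ 627.3 -216.8] sides [ 37.6 118.7  38.6 120.3] ang01 -81.7 ang03 -172.7
centre [ 626.9 -215. ] sides [ 69.1 147.3  69.  148.5] ang01 -82.0 ang03 -173.2
cam [ 0.56287673 -0.4371734   0.27384713]
(224, 126, 52, 146) [ 480.3 -446.4  118.5   36.7    5. ]
```

View pics/w18.png

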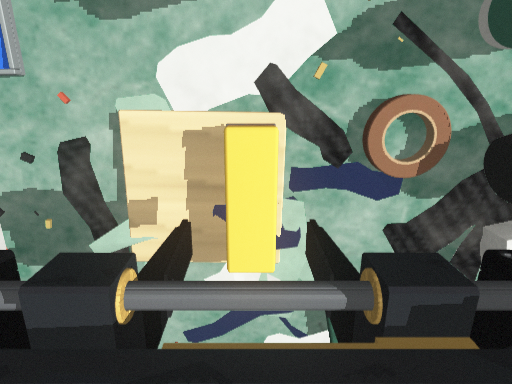

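```bash
python3 -m crank '[[0.066,0,0,0.04,0,0,0],[0.066,0,0,0.03,0,0,0],[0.066,0,0,0.0105,0,0,0],[0.066,0,0,0,0,0,0],[0.066,0,0,0,0,0,0],[0.03,0,0,0,0,0,0],[0.03,0,0,0,0,0,0],[0.03,0,0,0,0,0,0],[0.03,0,0,0,0,0,0],[0.03,0,0,0,0,0,0]]' 30
```

```text
t: 36.88
position: [0.4803, -0.4453, 0.0317]
tool_rot: [[0.994, 0.11, 0.001], [0.11, -0.994, -0.001], [0.0, 0.001, -1.0]]
contact_force: [-0.8, -1.7, 3.4]
finger_gap: 0.0396
```

```bash
python3 - <<'E'
from look import *
s=r.camera_model("scene")
print(proj(s,[(.382,.142,.25),(.473,.141,.1)]))
for a,b in (((163,225),(180,123)),):
  print(tri(pickle.load(open("w1.p","rb")),a,s,b))
m7=pickle.load(open("w7.p","rb"));m2=pickle.load(open("w2.p","rb"));m1=pickle.load(open("w1.p","rb"));m10=pickle.load(open("w10.p","rb"))
print(tri(m7,(68,43),s,(180,123)), tri(m7,(150,165),m1,(248,187)),tri(m7,(68,43),m1,(163,225)))
print("yellow tray"); 
cv2.imwrite("pics/crop10b.png",cv2.resize(cv2.imread("pics/w10.png")[30:200,90:200],None,fx=3.5,fy=3.5,interpolation=cv2.INTER_CUBIC))
cv2.imwrite("pics/crop7b.png",cv2.resize(cv2.imread("pics/w7.png")[0:260,0:320],None,fx=2.3,fy=2.3,interpolation=cv2.INTER_CUBIC))
E
```

```text
[[183.81150293 111.363723  ]
 [219.02860535 148.43967815]]
(array([0.3689, 0.13  , 0.2214]), np.float64(0.0089))
(array([0.3543, 0.116 , 0.2318]), np.float64(0.0168)) (array([0.4697, 0.1257, 0.0594]), np.float64(0.0001)) (array([0.3441, 0.0815, 0.1397]), np.float64(0.0245))
yellow tray
```

View pics/crop10b.png

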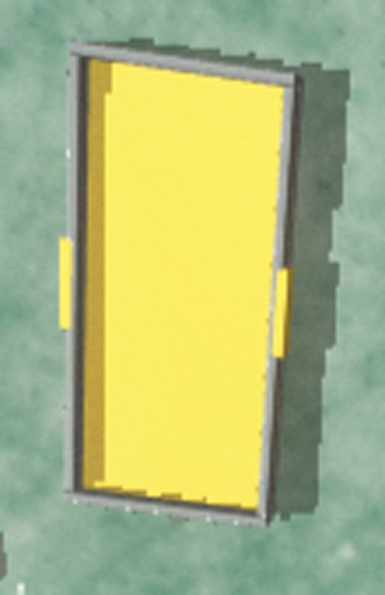

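View pics/crop7b.png

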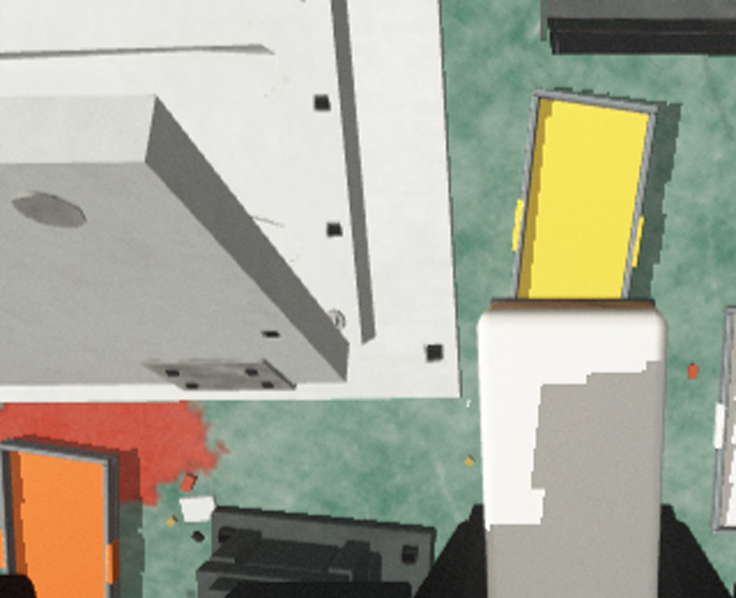

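```bash
python3 - <<'E'
from look import *
m=pickle.load(open("w10.p","rb")); f=lambda c:np.array(c)/3.5+(90,30)-.3
quad(m,f([(70,40),(296,74),(270,523),(65,493)]),.012)
E
python3 -m crank '[[0.03,0,0,-0.01,0,0,0],[0.03,0,0,-0.03,0,0,0],[0.03,0,0,-0.05,0,0,0],[0.03,0,0,-0.06,0,0,0],[0.03,0,0,-0.06,0,0,0],[0.03,0,0,-0.06,0,0,0],[0.03,0,0,-0.02,0,0,0],[0.03,0,0,0,0,0,0.4],[0.03,0,0,0,0,0,0.4],[0.03,0,0,0,0,0,0]]'; python3 - <<'E'
from look import *
look("w19");cv2.imwrite("pics/sc19.png",r.read_camera("scene")); print(r.get_state()["qpos"])
E
```

```text
centre [375.4 248.1] sides [ 71.3 149.6  72.5 148.6] ang01 88.2 ang03 -1.1
t: 38.12
position: [0.48, -0.4448, 0.3215]
tool_rot: [[1.0, -0.029, -0.0], [-0.029, -1.0, 0.0], [-0.0, -0.0, -1.0]]
contact_force: [0.0, 0.0, -1.5]
finger_gap: 0.0399
cam [ 0.5627558  -0.44786453  0.48096065]
[-4.86059044e+01  2.65438087e+01  7.71802078e+01  9.37687052e-03
  7.62946971e+01  4.30000759e+01]
```

View pics/w19.png

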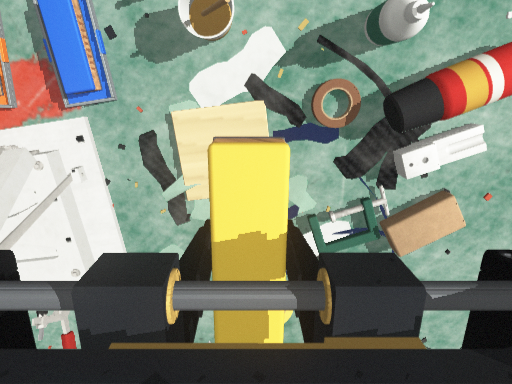

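```bash
python3 -m crank '[[0.03,-0.001,-0.03,0,0,0,0],[0.03,-0.0017,-0.058,0,0,0,0],[0.03,-0.0017,-0.058,0,0,0,0],[0.03,-0.0017,-0.058,0,0,0,0],[0.03,-0.0017,-0.058,0,0,0,0],[0.03,-0.0017,-0.058,0,0,0,0],[0.03,-0.0017,-0.058,0,0,0,0],[0.03,-0.0017,-0.058,0,0,0,0],[0.03,-0.0017,-0.058,0,0,0,0],[0.03,-0.0017,-0.058,0,0,0,0],[0.03,-0.0017,-0.058,0,0,0,0],[0.03,-0.0017,-0.058,0,0,0,0]]';python3 -m crank '[[0.03,0,0,0,0,0,0],[0.03,0,0,0,0,0,0]]'
```

```text
t: 39.72
position: [0.4799, 0.2251, 0.3216]
tool_rot: [[1.0, -0.028, 0.0], [-0.028, -1.0, 0.0], [0.0, -0.0, -1.0]]
contact_force: [0.5, -0.7, -2.0]
finger_gap: 0.0397
t: 39.98
position: [0.4801, 0.223, 0.3212]
tool_rot: [[1.0, -0.028, -0.0], [-0.028, -1.0, -0.0], [-0.0, 0.0, -1.0]]
contact_force: [-1.0, 0.1, -1.5]
finger_gap: 0.0396
```

```bash
python3 -m crank '[[0.03,-0.035,-0.0079,0,0,0,0],[0.03,-0.035,-0.0079,0,0,0,0],[0.03,-0.035,-0.0078,0,0,0,0],[0.03,0,0,0,0,0,0],[0.03,0,0,0.045,0,0,0],[0.03,0,0,0.05,0,0,0],[0.03,0,0,0.05,0,0,0],[0.03,0,0,0.05,0,0,0],[0.03,0,0,0.02,0,0,0],[0.03,0,0,0,0,0,0],[0.03,0,0,0,0,0,0]]'; python3 - <<'E'
from look import *
m,img=look("w20")
print(r.get_state()["qpos"].round(1))
for x in blobs(img,"yellow",100): print(cv2.boundingRect(x),rect(m,x,.005))
cv2.imwrite("pics/sc20.png",r.read_camera("scene"))
E
```

```text
t: 41.35
position: [0.3771, 0.2496, 0.1071]
tool_rot: [[1.0, -0.031, 0.001], [-0.031, -1.0, 0.0], [0.001, -0.001, -1.0]]
contact_force: [0.6, 0.6, -1.3]
finger_gap: 0.0396
cam [0.45962195 0.24640141 0.26668127]
[ 25.1  24.8 120.1  -0.   34.9 116.9]
(214, 311, 70, 34) [238.9 253.1  67.1  38.5  88.2]
(205, 106, 86, 175) [369.9 250.8 156.3  70.9  -1.6]
```

View pics/w20.png

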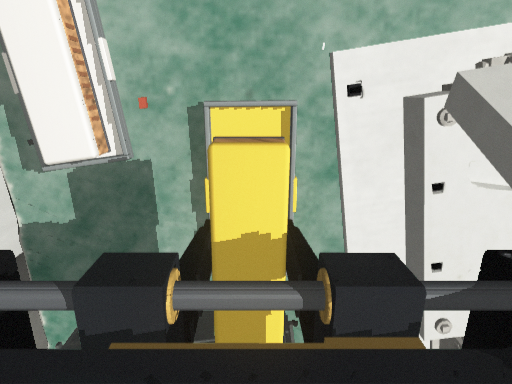

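View pics/sc20.png

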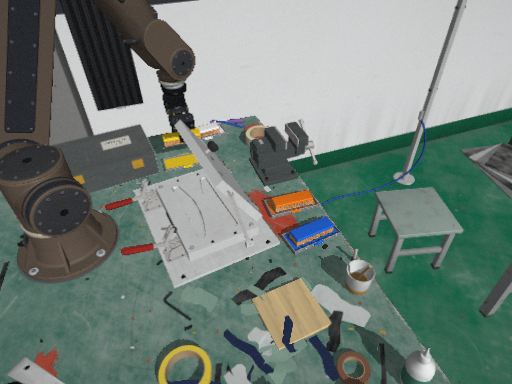

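```bash
python3 -m crank '[[0.03,0,0,0.03,0,0,0],[0.03,0,0,0.03,0,0,0],[0.03,0,0,0.013,0,0,0],[0.03,0,0,0.004,0,0,0],[0.03,0,0,0,0,0,0],[0.03,0,0,0,0,0,0]]'
```

```text
t: 42.2
position: [0.3764, 0.2501, 0.0301]
tool_rot: [[1.0, -0.03, 0.001], [-0.03, -1.0, 0.001], [0.001, -0.001, -1.0]]
contact_force: [-0.5, 0.7, -0.8]
finger_gap: 0.0401
```

```bash
python3 -m crank '[[0.03,0,0,0.002,0,0,0],[0.03,0,0,0,0,0,0],[0.03,0,0,0,0,0,0]]'; python3 -m crank '[[0.044,0,0,0,0,0,0],[0.058,0,0,0,0,0,0],[0.058,0,0,0,0,0,0],[0.058,0,0,0,0,0,0],[0.058,0,0,-0.02,0,0,0],[0.058,0,0,-0.05,0,0,0],[0.058,0,0,-0.05,0,0,0],[0.058,0,0,-0.06,0,0,0],[0.058,0,-0.02,-0.06,0,0,0],[0.058,0,-0.03,-0.03,0,0,0],[0.058,0,0,0,0,0,0],[0.058,0,0,0,0,0,0]]'; python3 - <<'E'
from look import *
m,img=look("w21"); cv2.imwrite("pics/sc21.png",cv2.resize(r.read_camera("scene")[90:320,130:400],None,fx=2.6,fy=2.6))
s=r.get_state();print(s["position"])
E
```

```text
t: 42.58
position: [0.3761, 0.2499, 0.0274]
tool_rot: [[1.0, -0.03, 0.0], [-0.03, -1.0, 0.0], [0.0, -0.0, -1.0]]
contact_force: [-0.7, -0.2, -1.7]
finger_gap: 0.0398
t: 44.08
position: [0.3769, 0.299, 0.2955]
tool_rot: [[1.0, -0.029, -0.002], [-0.029, -1.0, -0.001], [-0.002, 0.001, -1.0]]
contact_force: [-0.3, 0.5, 0.6]
finger_gap: 0.058
cam [0.45991042 0.29617717 0.45481313]
[0.37711306 0.29882067 0.29533447]
```

View pics/w21.png

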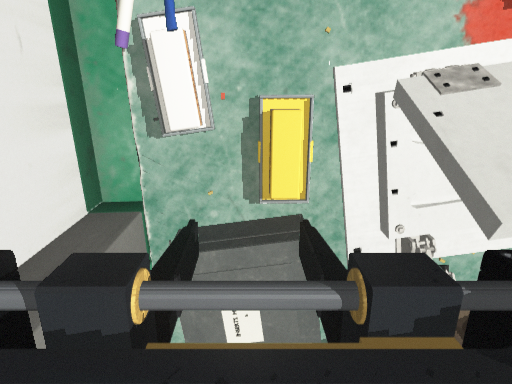

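View pics/sc21.png

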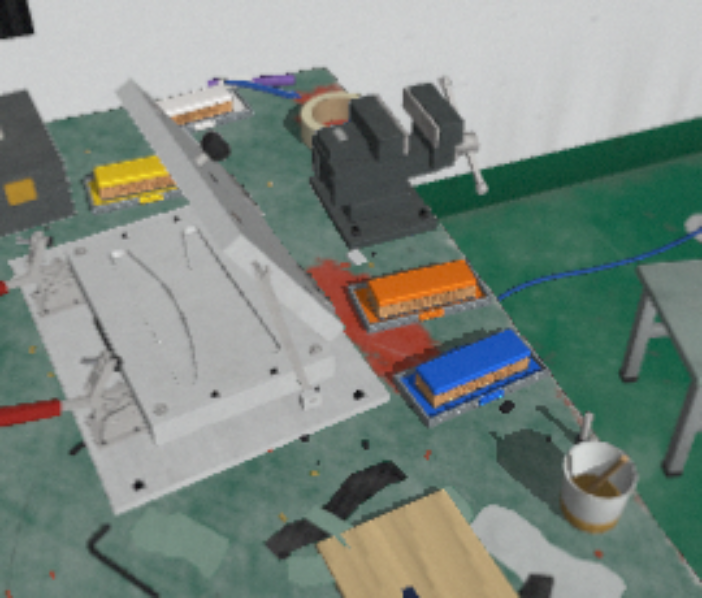

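```bash
python3 - <<'E'
from look import *
img=cv2.imread("pics/w21.png")
cv2.imwrite("pics/crop21.png",cv2.resize(img[0:215,120:330],None,fx=2.75,fy=2.75,interpolation=cv2.INTER_CUBIC))
E
```

```text
(no output)
```

View pics/crop21.png

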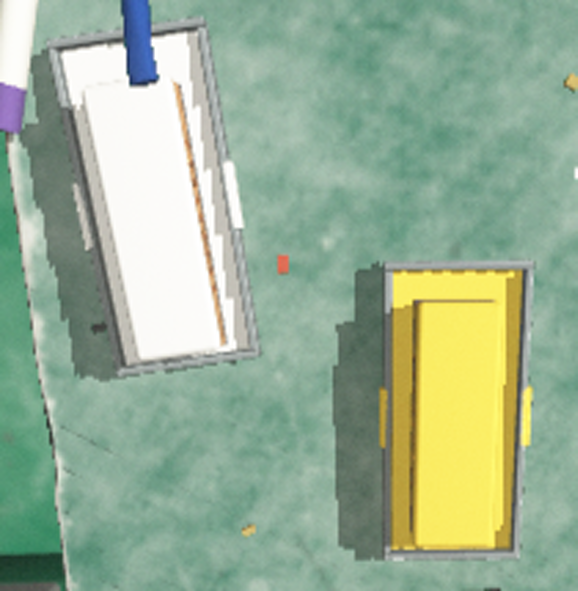

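```bash
python3 - <<'E'
from look import *
m=pickle.load(open("w21.p","rb")); f=lambda c:np.array(c)/2.75+(120,0)-.3
print("yellow block");quad(m,f([(415,301),(496,301),(496,547),(414,546)]),.035)
quad(m,f([(384,263),(534,263),(520,556),(386,556)]),.012)
print("white");quad(m,f([(85,85),(178,83),(224,348),(137,358)]),.035)
quad(m,f([(50,43),(206,19),(260,354),(120,374)]),.012)
E
```

```text
yellow block
centre [375.2 249.5] sides [ 37.3 119.7  40.9 119. ] ang01 -92.1 ang03 -179.9
centre [376.8 246.7] sides [ 72.  148.9  70.8 148.8] ang01 -91.7 ang03 179.0
white
centre [472.5 383.7] sides [ 40.1 113.7  41.2 117.4] ang01 -87.9 ang03 -174.4
centre [481.2 386.2] sides [ 71.1 149.   70.5 149.3] ang01 -83.8 ang03 -174.1
```

```bash
python3 - <<'E'
from look import *
a=cv2.imread("pics/scene0.png")[255:298,340:380];b=r.read_camera("scene")[255:298,340:380]
print("cup diff",cv2.absdiff(a,b).mean(),cv2.absdiff(a,b).max())
r.close_job()
E
```

```text
cup diff 5.637984496124031 14
the job is handed in; nothing more can be done
```

I took the stack apart from the top, in the order white, orange, blue, yellow. Each block now lies cap up in the tray of its own colour. I handed the job in at about 44 s with the gripper open and clear of everything.

An uncharted blue hose end overhangs the +x end of the white tray at z ≈ 0.05 m. I slid the white block in underneath it, tilted about 4°, so it sits off centre.

The last wrist views gave these block centres relative to their trays:

| Block | Along the tray (mm) | Across the tray (mm) | Yaw error |
|---|---|---|---|
| White | −9 | −1 to −2 | under 1° |
| Orange | +1 | −5 | about 1.5° |
| Blue | 0 | −2 | under 1° |
| Yellow | −2 | +3 | about 1° |

All of these are inside the 15 mm and 0.25 rad limits.

- **Heights:** I did not measure the soles directly. The lowest tool heights put them at tray-floor level, and the blocks look flat in the views.
- **Cup:** its region of the scene view shows only small pixel differences from the start (at most 14 of 255), so it has not moved.
- **Disagreements:** the scene and wrist cameras differed by 2 to 4 mm on block positions, so I used the wrist values. The wrist estimates of the tray centres also varied by 1 to 4 mm between views.

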